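# Clear the plaster-casting table

## Task

Clear up after casting: press every whole plaster tile fully home into a recess of its own in the dark wooden board, so that it sits flush with the board's top. Drop every tile with a broken-off corner into the slatted scrap crate, and pull the used stirring stick out of the pot and drop it into the crate as well. Leave the pot standing upright, and leave the bandage roll, the jar and the putty where they are.

Things in the scene. Friction and masses are not known exactly. Their poses are not given: they have to be found in the camera images.
- tile_a: whole plaster tile, a plain square off-white block 40 x 40 x 20 mm, about 40 g. Origin: its middle (10 mm above the underside); z through its 20 mm thickness, x and y along its sides; either face may be up. May be absent (None).
- tile_b: whole plaster tile, a plain square off-white block 40 x 40 x 20 mm, about 40 g. Origin: its middle (10 mm above the underside); z through its 20 mm thickness, x and y along its sides; either face may be up. May be absent (None).
- tile_c: whole plaster tile, a plain square off-white block 40 x 40 x 20 mm, about 40 g. Origin: its middle (10 mm above the underside); z through its 20 mm thickness, x and y along its sides; either face may be up. May be absent (None).
- tile_d: whole plaster tile, a plain square off-white block 40 x 40 x 20 mm, about 40 g. Origin: its middle (10 mm above the underside); z through its 20 mm thickness, x and y along its sides; either face may be up. May be absent (None).
- broken_a: broken plaster tile, the same 40 x 40 x 20 mm block with one corner broken off so that it is L-shaped from above: the 22 mm from x = -20 to +2 mm has the full 40 mm width in y, the rest (x = +2 to +20) keeps only y = -20 to -2. Origin: middle of the square block it once was (10 mm above the underside); z up. About 30 g. May be absent (None).
- broken_b: broken plaster tile, the same 40 x 40 x 20 mm block with one corner broken off so that it is L-shaped from above: the 22 mm from x = -20 to +2 mm has the full 40 mm width in y, the rest (x = +2 to +20) keeps only y = -20 to -2. Origin: middle of the square block it once was (10 mm above the underside); z up. About 30 g. May be absent (None).
- stick: flat wooden stirring stick 14 x 8 x 170 mm, lower 45 mm crusted with plaster, about 18 g; starts standing loosely in the pot and may lean up to 0.4 rad. Origin: centre of its lower end; z along its length towards the upper end, x along the 14 mm width, y along the 8 mm thickness.
- stick_mid (a point): middle of the stirring stick, 85 mm from either end; axes as the stick's
- pot: round stoneware pot, white with a terracotta band, 48 mm outside diameter, 85 mm high, 6 mm wall, 8 mm bottom, 0.7 kg, loose. Origin: centre of its underside, z up.
- crate_in (a point): centre of the inner floor of the wooden slatted scrap crate, fixed to the table; the crate is 160 (x) x 220 (y) x 80 mm high outside with 6 mm walls and floor; axes x, y along its sides, z up
- board: dark oak seating board, fixed, 165 x 165 x 34 mm, with four square recesses in a 2 by 2 grid, 72 mm apart. Origin: centre of its underside, z up, x and y along its sides.
- recess0 (a point): centre of a recess mouth on the board's top face; axes as the board's. Recess 44 x 44 mm, chamfered edge. Its floor is a 39 mm cork-faced pad on a stiff friction slide: starts raised, 10 to 12 mm below the mouth, so a tile stands 8 to 10 mm proud on it; moves down only when pressed with 6 N or more and stays where left; fully down it is 20 mm below the mouth and the tile is flush.
- recess1 (a point): centre of a recess mouth on the board's top face; axes as the board's. Recess 44 x 44 mm, chamfered edge. Its floor is a 39 mm cork-faced pad on a stiff friction slide: starts raised, 10 to 12 mm below the mouth, so a tile stands 8 to 10 mm proud on it; moves down only when pressed with 6 N or more and stays where left; fully down it is 20 mm below the mouth and the tile is flush.
- recess2 (a point): centre of a recess mouth on the board's top face; axes as the board's. Recess 44 x 44 mm, chamfered edge. Its floor is a 39 mm cork-faced pad on a stiff friction slide: starts raised, 10 to 12 mm below the mouth, so a tile stands 8 to 10 mm proud on it; moves down only when pressed with 6 N or more and stays where left; fully down it is 20 mm below the mouth and the tile is flush.
- recess3 (a point): centre of a recess mouth on the board's top face; axes as the board's. Recess 44 x 44 mm, chamfered edge. Its floor is a 39 mm cork-faced pad on a stiff friction slide: starts raised, 10 to 12 mm below the mouth, so a tile stands 8 to 10 mm proud on it; moves down only when pressed with 6 N or more and stays where left; fully down it is 20 mm below the mouth and the tile is flush.
- pad0 (a joint): how far the pad (floor) of recess0 has been pressed down from its highest place, m: 0 raised, 0.010 fully down
- pad1 (a joint): how far the pad (floor) of recess1 has been pressed down from its highest place, m: 0 raised, 0.010 fully down
- pad2 (a joint): how far the pad (floor) of recess2 has been pressed down from its highest place, m: 0 raised, 0.010 fully down
- pad3 (a joint): how far the pad (floor) of recess3 has been pressed down from its highest place, m: 0 raised, 0.010 fully down
- roll: bystander: roll of plaster bandage standing on end, 66 mm diameter, 70 mm high; origin centre of underside
- jar: bystander: closed glass jar, 64 mm diameter, 90 mm high; origin centre of underside
- putty: bystander: grey block of putty in a wrapper, 70 x 50 x 30 mm; origin centre of underside
Things that resemble listed ones, but are neither listed nor needed, are in the scene too. What is shaped like the tile_b but blue is not meant. What is shaped like the tile_c but purple is not meant.

How it is judged:
By the outcome, as a careful person would: the job done as asked, in the order asked, and still so for the second after the job is handed in, with the robot touching nothing.
Of tile_a, tile_b, tile_c, tile_d only 3 to 4 are there at a start; the rules pass over those that are not, and their reading is None.
Of broken_a, broken_b only 1 to 2 are there at a start; the rules pass over those that are not, and their reading is None.
At some moment in a run one of tile_a, tile_b, tile_c, tile_d, broken_a, broken_b may be knocked a few centimetres aside while the robot is not near it.
Once in a run the grip may slacken for a moment while it holds something.
It also fails if it takes over 210 s, if anything falls off the work surface, if the arm or the gripper's body presses on something with over 40 N, if the wrist force passes 120 N, or if a joint passes its speed limit or range.

## Robot

A 7-joint arm with a two-finger parallel gripper is mounted at the origin on the work surface. World frame = base frame: x ahead of the robot, y to its left, z up, the work surface at z = 0. Lengths are in m, angles in rad, forces in N, time in s.
With the tool pointing down it reaches from about 0.4 to 0.85 m from the base axis. Payload 4.5 kg.
Tool frame: the origin (TCP) lies at the very end of the fingers, on their centre line; the grasp point (between the pads) lies 19 mm behind it; z points along the fingers, y is the line along which they close (so a half turn about z gives the same grasp; the last joint's range is limited). The gripper opens to 85 mm and grips with 20 to 120 N. Pads are 22 mm wide; open, the fingers measure 114 mm over their backs; the gripper's body (76 mm by 85 mm) begins 54 mm behind the grasp point. The pads swing forward as they close: fully open they stand 13 mm farther back than shut.
Start: joints at [-1.24, 0.689, -0.195, 1.565, 0.157, 0.902, -0.215], TCP at [0.183, 0.598, 0.205] pointing down, gripper open.
Joint ranges: [-3.01, 3.01], [-0.46, 2.08], [-1.47, 1.51], [0.13, 2.56], [-1, 4.14], [0.04, 2.09], [-2.66, 2.66]. Speed limits (rad/s): [2.57, 2.57, 3.14, 3.14, 3.14, 3.14, 3.14].

## Interface

Orientations are given as a unit quaternion [x, y, z, w].
In Python, from bench import manip gives the robot as it stands.
- The arm moves only by the tool arm_command, never from a script. Its argument "targets" is a list of rows, each an object of numbers: "tx", "ty", "tz": the shift along the tool's x, y, z in mm; "twist": the turn about the tool's z in degrees; "gripper": the closure, from 0 (fully open) to 1 (shut). In form: [{"tx": .., "ty": .., "tz": .., "twist": .., "gripper": ..}, ...]. A call has 1 to 20 rows; each row shifts and turns the commanded pose from where the row before left it, along the tool's axes as they then stand; what a row does not reach is not made up. A row lasts 1/10 s, in which the tool goes at most 50 mm and 8.59 degrees, less where a joint would pass 70% of its speed; a pose out of reach is approached as far as the arm can. A call is refused whole if a number of a shift passes 50 or a number of a turn 8.59, either way. A call with a gripper value outside its range is refused whole. The fingers move at their own pace and stop on an object; "grip_force" is the grip in N (left out, the last holds). Time passes only in rows, so rows that do not move let the fingers close. It gives the time, the measured TCP pose, the force, the opening and the grip force at its end, in the units of the state.
- manip.get_obs(): the state, without advancing time (a new reading comes with each control period).
- manip.capture(name): name is "side" or "top"; returns a dict with "frame" (480x640x3 uint8, red, green, blue), "vfov" (degrees; the focal length in pixels is half the picture's height over the tangent of half this angle, whatever the lens; pixels are square), "cx", "cy" (the principal point, pixels), "view" (4x4, takes a point from world to camera coordinates). Camera axes: x right, y down, z forward; pixel columns grow to the right and rows downward; lengths in m; the calibration is good to about 2 mm. A picture is of the moment at which its call begins. There is no depth.
- manip.close_job(): hands the job in; it is judged then, once.
The state is a dict: "time_s": time; "qpos": joint angles; "joint_vel": joint speeds; "joint_torque": joint torques, N m; "position": TCP position; "tool_rot": TCP orientation; "force": force on the tool from outside, world axes, zero at the start; "wrist_torque": the same for the moment, N m; "gripper_width": finger opening in m; "finger_force": force on a finger pad.
Only numpy, scipy, OpenCV 4.12 (cv2) and the standard library are available. Lean on these libraries where they do the work, as an engineer would, in place of code of your own. Each camera call takes 0.05 s, during which the arm holds its last target. There are 200 camera calls.

## Working session

There is one attempt and no reset: what is moved stays moved. The work goes in short steps, Python scripts to look and compute and a tool call to move; the robot and the scene stay as the last step left them, time stands still between calls to the robot, and variables do not carry over. Pictures are saved under pics/ and viewed, at most 15 in all, crops included, and the job is handed in when it is done.

Besides the shell and the picture viewer there is one more tool, called in YAML: its name, and indented under it one key for each argument. arm_command: Moves the arm, as the interface text tells. Its arguments: {"type":"object","properties":{"targets":{"type":"array"},"grip_force":{"type":"number"}},"required":["targets"]}

```bash
ls; mkdir -p pics; cat > h.py <<'E'
import numpy as np, cv2
from bench import manip
def cap(n,f):
    c=manip.capture(n); cv2.imwrite(f'pics/{f}.png',c['frame'][:,:,::-1]); np.savez(f'pics/{f}.npz',view=c['view'],k=[c['vfov'],c['cx'],c['cy']]); return c
E
python3 - <<'E'
from h import *
for n in('side','top'):
    c=cap(n,n+'0'); print(n,c['vfov'],c['cx'],c['cy'],np.round(c['view'],4).tolist())
o=manip.get_obs(); print(o)
E
```

```text
pics
side 55.07109863860982 325.7220315733006 238.12118522367126 [[0.9641, -0.2655, -0.004, -0.5444], [-0.1361, -0.4812, -0.866, 0.1716], [0.228, 0.8354, -0.5001, 0.8091], [0.0, 0.0, 0.0, 1.0]]
top 44.389464097144284 326.7401475634556 235.29907560609354 [[0.0291, -0.9996, -0.0002, 0.0029], [-0.9967, -0.029, -0.0756, 0.6004], [0.0756, 0.0024, -0.9971, 1.2383], [0.0, 0.0, 0.0, 1.0]]
{'time_s': 0.1, 'qpos': array([-1.24018614,  0.68986829, -0.19450523,  1.56622221,  0.15729334,
        0.90250141, -0.21509541]), 'joint_vel': array([-0.00077997, -0.00256546, -0.00036626, -0.00476145,  0.00070456,
       -0.00135426, -0.00302098]), 'joint_torque': array([-2.58149805e-03, -5.40607667e+01, -1.27098486e+00, -1.58988029e+01,
        9.40137834e-03,  4.38537463e-03, -4.74425747e-06]), 'position': array([0.18266757, 0.59707018, 0.2039885 ]), 'tool_rot': array([ 1.47829686e-01,  9.89012505e-01, -8.03244312e-04, -5.70072503e-05]), 'force': array([-0.27125709,  0.07041357, -0.75346249]), 'wrist_torque': array([ 0.00411169, -0.01349593,  0.02031118]), 'finger_force': 0.0, 'gripper_width': 0.08558978490344143}
```

View pics/top0.png

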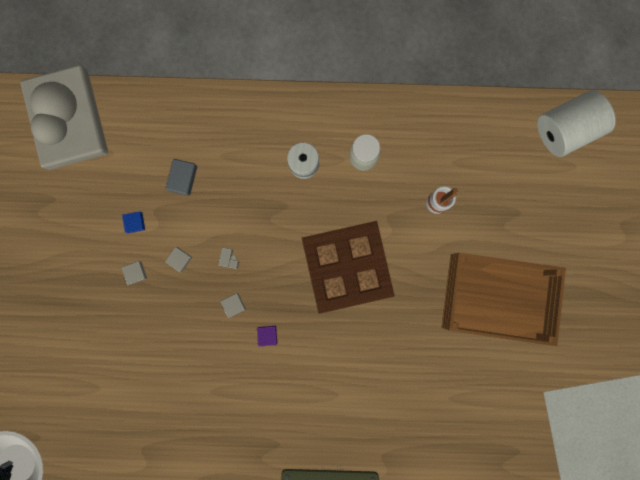

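View pics/side0.png

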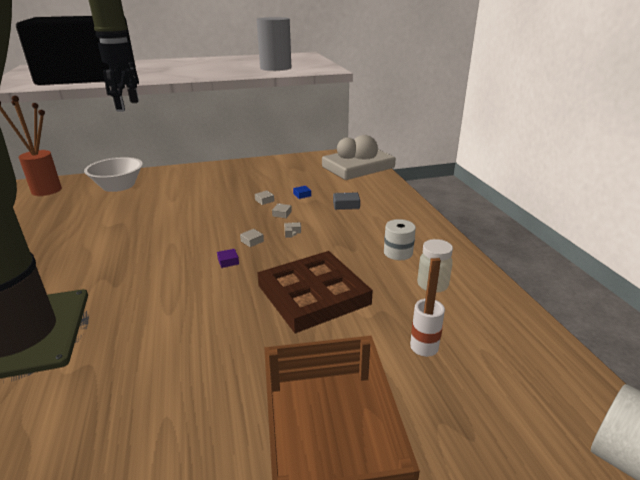

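Top view: whole off-white tiles are at (133,273), (178,259) and (232,306). The broken tile is at (229,259), with decoys blue (133,222) and purple (267,336). The stick stands in the pot at (441,200), the board is at (348,267) and the crate at (505,298). Next is one close crop of the tile candidates to check this.

```bash
python3 - <<'E'
import cv2,numpy as np
t=cv2.imread('pics/top0.png'); s=cv2.imread('pics/side0.png')
a=cv2.resize(t[235:330,110:260],None,fx=5,fy=5,interpolation=cv2.INTER_CUBIC)[:,:]
b=cv2.resize(s[180:255,230:330],None,fx=4,fy=4,interpolation=cv2.INTER_CUBIC)
cv2.imwrite('pics/c1.png',a[:, :750]); 
out=np.zeros((600,800,3),np.uint8); A=cv2.resize(t[240:325,115:255],None,fx=3.5,fy=3.5,interpolation=cv2.INTER_CUBIC); out[:A.shape[0],:A.shape[1]]=A
out[300:600,:400]=b
C=cv2.resize(t[215:320,295:400],None,fx=2.85,fy=2.85,interpolation=cv2.INTER_CUBIC); out[0:C.shape[0],495:495+C.shape[1]]=C
D=cv2.resize(t[170:230,410:470],None,fx=5,fy=5,interpolation=cv2.INTER_CUBIC); out[300:600,410:710]=D
cv2.imwrite('pics/c2.png',out)
E
```

```text
(no output)
```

View pics/c2.png

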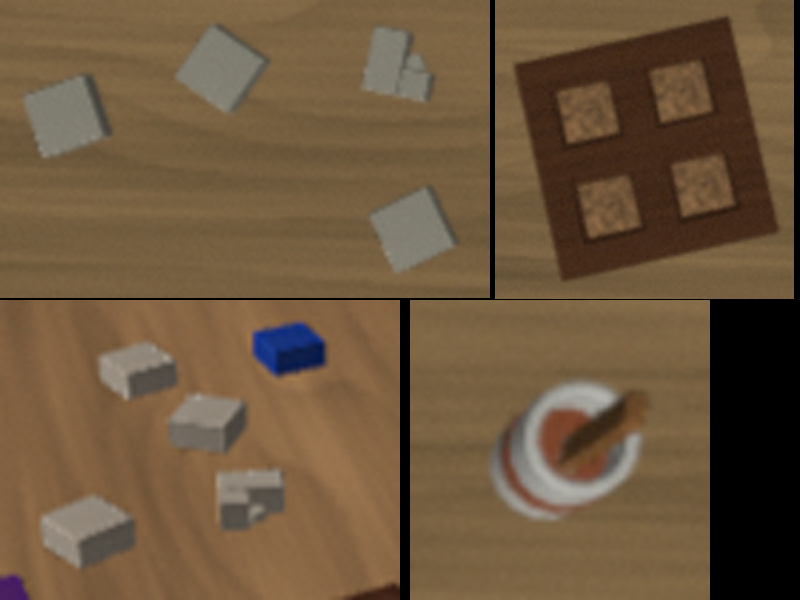

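The crop confirms three whole tiles and one L-shaped broken tile, whose missing corner is at the upper right. The stick leans towards the upper right in the top view. Next I fit silhouettes in both views, leaving the height free.

```bash
cat >> h.py <<'E'
from scipy.optimize import minimize
def load(f):
    d=np.load(f'pics/{f}.npz'); return cv2.imread(f'pics/{f}.png'),d['view'],d['k']
def proj(P,v,k):
    P=np.atleast_2d(P); c=P@v[:3,:3].T+v[:3,3]; f=240/np.tan(np.radians(k[0]/2)); return c[:,:2]/c[:,2:]*f+k[1:]
def ray(px,v,k):
    f=240/np.tan(np.radians(k[0]/2)); d=v[:3,:3].T@np.array([(px[0]-k[1])/f,(px[1]-k[2])/f,1]); return -v[:3,:3].T@v[:3,3],d/np.linalg.norm(d)
def onz(px,z,cam):
    o,d=ray(px,*cam); return o+d*(z-o[2])/d[2]
def tri(ps,cams):
    A=np.zeros((3,3));b=np.zeros(3)
    for p,c in zip(ps,cams):
        o,d=ray(p,*c);M=np.eye(3)-np.outer(d,d);A+=M;b+=M@o
    X=np.linalg.solve(A,b); return X,[float(np.linalg.norm(proj(X,*c)[0]-p)) for p,c in zip(ps,cams)]
SQ=[[(-1,-1),(1,-1),(1,1),(-1,1)]]
LSH=[[(-1,-1),(.1,-1),(.1,1),(-1,1)],[(-1,-1),(1,-1),(1,-.1),(-1,-.1)]]
def boxpts(x,y,z,a,fp,h,half):
    c,s=np.cos(a),np.sin(a); f=np.array(fp)*half@np.array([[c,s],[-s,c]])
    return np.vstack([np.c_[f+[x,y],np.full(len(f),zz)] for zz in (z,z+h)])
def render(parts,cam,shape):   # antialiased silhouette
    S=4; m=np.zeros((shape[0]*S,shape[1]*S),np.uint8)
    for P in parts:
        q=(proj(P,*cam)+.5)*S-.5
        cv2.fillConvexPoly(m,cv2.convexHull(np.round(q*16).astype(np.int32)),255,shift=4)
    return cv2.resize(m,shape[::-1],interpolation=cv2.INTER_AREA)/255.
def fit(masks,cams,parts,x0,steps):
    def crop(m,i,n=40):
        c=proj(np.mean(np.vstack(parts(x0)),0),*cams[i])[0].astype(int); n=min(n,9999)
        return max(c[0]-W,0),max(c[1]-W,0)
    W=int(max(np.ptp(proj(np.vstack(parts(x0)),*c),0).max() for c in cams)*.5+9)
    sub=[]
    for i,c in enumerate(cams):
        x,y=crop(masks[i],i); v,k=c; sub.append((masks[i][y:y+2*W,x:x+2*W],(v,np.array([k[0],k[1]-x,k[2]-y]))))
    cost=lambda p:sum(((render(parts(p),c,m.shape)-m)**2).sum() for m,c in sub)
    sim=np.vstack([x0]+[np.array(x0)+np.eye(len(x0))[i]*steps[i] for i in range(len(x0))])
    r=minimize(cost,x0,method='Nelder-Mead',options=dict(initial_simplex=sim,xatol=1e-5,fatol=1e-3,maxiter=600))
    return r.x,r.fun,sum((m>.5).sum() for m,_ in sub)
def tilemask(im):
    hsv=cv2.cvtColor(im,cv2.COLOR_BGR2HSV).astype(float); s=hsv[...,1]; return np.clip((85-s)/25+.5,0,1)*(hsv[...,2]>50)
def fittile(px,fp=SQ,names=('top0','side0'),z=0.,yaws=(0,.5,1.0),masks=None):
    L=[load(n) for n in names]; cams=[l[1:] for l in L]; masks=masks or [tilemask(l[0]) for l in L]
    p=onz(px,z+.01,cams[0]); best=None
    for a in yaws:
        r=fit(masks,cams,lambda q:[boxpts(q[0],q[1],q[2],q[3],f,.02,.02) for f in fp],[p[0],p[1],z,a],[.006,.006,.005,.3])
        if best is None or r[1]<best[1]: best=r
    return best
E
python3 - <<'E'
from h import *
for n in('top0','side0'):
    im=load(n)[0]; h=cv2.cvtColor(im,cv2.COLOR_BGR2HSV)
    for p in ([(133,273),(150,290),(178,259),(232,306),(315,290)] if n=='top0' else [(264,196),(280,209),(252,236),(285,225),(310,300)]): print(n,p,h[p[1],p[0]])
for nm,px,fp,ya in [('A',(133,273),SQ,(0,.5,1)),('B',(178,259),SQ,(0,.5,1)),('C',(232,306),SQ,(0,.5,1)),('brk',(229,259),LSH,(-1.5,0,1.5,3))]:
    r=fittile(px,fp,yaws=ya); print(nm,np.round(r[0],4),r[1],r[2])
L=[load(n) for n in('top0','side0')]; cams=[l[1:] for l in L]
ms=[]
for i,l in enumerate(L):
    h=cv2.cvtColor(l[0],cv2.COLOR_BGR2HSV).astype(float); m=(h[...,2]<85).astype(np.uint8)
    poly=np.array([[290,230],[385,210],[405,300],[310,325]] if i==0 else [[245,285],[330,240],[385,290],[300,340]]); z=np.zeros_like(m); cv2.fillConvexPoly(z,poly,1)
    cs,_=cv2.findContours(m*z,cv2.RETR_EXTERNAL,cv2.CHAIN_APPROX_NONE); c=max(cs,key=cv2.contourArea); o=np.zeros_like(m); cv2.drawContours(o,[c],-1,1,-1); ms.append(o.astype(float))
p=onz((348,267),.034,cams[0]); 
r=fit(ms,cams,lambda q:[boxpts(q[0],q[1],q[2],q[3],SQ[0],.034,.0825)],[p[0],p[1],0,.23],[.01,.01,.005,.1]); print('board',r)
x,y,z,a=r[0]
for s in [(-1,-1),(1,-1),(1,1),(-1,1)]:
    c,sn=np.cos(a),np.sin(a);d=.036*np.array(s); P=[x+c*d[0]-sn*d[1],y+sn*d[0]+c*d[1],z+.034]; print('recess',np.round(P,4),proj(P,*cams[0])[0].round(1),proj(P,*cams[1])[0].round(1))
E
```

```text
top0 (133, 273) [ 28  28 128]
top0 (150, 290) [ 17 115 115]
top0 (178, 259) [ 25  34 127]
top0 (232, 306) [ 24  32 129]
top0 (315, 290) [ 12 151  66]
side0 (264, 196) [ 16  42 147]
side0 (280, 209) [ 16  39 144]
side0 (252, 236) [ 18  43 147]
side0 (285, 225) [ 16  45 152]
side0 (310, 300) [ 12 138 116]
A [ 0.5079  0.434  -0.0008  0.3603] 152.3432029219531 756
B [ 0.5392  0.3401 -0.0009 -0.5642] 234.62440707420222 846
C [ 0.4444  0.2184 -0.001   0.4826] 29.13095670895809 704
brk [ 5.461e-01  2.293e-01 -1.000e-04 -1.716e+00] 199.7031017301038 675
board (array([ 0.53368966, -0.02490037, -0.00117239,  0.25024597]), np.float64(346.53860822760475), np.int64(11615))
recess [ 0.5077 -0.0687  0.0328] [367.6 279.7] [305.8 296.1]
recess [ 0.5775 -0.0509  0.0328] [360.  246.5] [339.2 284.6]
recess [0.5597 0.0189 0.0328] [326.9 253.9] [320.8 266.6]
recess [0.4899 0.0011 0.0328] [334.3 287.2] [288.9 276.7]
```

```bash
cat >> h.py <<'E'
def go(x,y,z,ang,per=90):
    """total shift in present tool axes (mm) and twist (deg) to bring tool y to world angle ang (mod per... half turn)"""
    from scipy.spatial.transform import Rotation as R
    o=manip.get_obs(); M=R.from_quat(o['tool_rot']).as_matrix(); d=M.T@(np.array([x,y,z])-o['position'])*1e3
    yw=np.degrees(np.arctan2(M[1,1],M[0,1])); t=-((ang-yw+per/2)%per-per/2)
    print('shift',d.round(1),'twist',round(t,1),'y-ang',round(yw,1),'tilt',M[2].round(3),'q7',o['qpos'][6].round(2),'pos',o['position'].round(4),'F',o['force'].round(1),'w',round(o['gripper_width'],4),'t',o['time_s'])
E
python3 - <<'E'
from h import *
L=[load(n) for n in('top0','side0')]; cams=[l[1:] for l in L]
print('stick top',tri([(455,191),(434,260)],cams),'stick rim',tri([(444,201),(431,303)],cams))
print('pot mouth',onz((443,199),.085,cams[0]))
for p in [(457,253),(565,267),(557,344),(443,328)]: print('crate',onz(p,.08,cams[0]).round(3))
go(.508,.434,.12,20.6)
go(.5392,.3401,.12,-32.3)
go(.4444,.2184,.12,27.6)
s=L[1][0][240:360,380:480]; cv2.imwrite('pics/st.png',cv2.resize(s,None,fx=5,fy=5,interpolation=cv2.INTER_CUBIC))
E
```

```text
stick top (array([ 0.67690681, -0.21911211,  0.17590722]), [1.4997256229544988, 1.910931534582931]) stick rim (array([ 0.67518089, -0.2176777 ,  0.09300246]), [1.957193711310038, 2.526003300643924])
pot mouth [ 0.67668674 -0.21551951  0.085     ]
crate [ 0.567 -0.247  0.08 ]
crate [ 0.545 -0.467  0.08 ]
crate [ 0.389 -0.451  0.08 ]
crate [ 0.415 -0.22   0.08 ]
shift [-358.8  -60.7   84.1] twist -37.6 y-ang 73.0 tilt [-0.    -0.002 -1.   ] q7 -0.22 pos [0.1827 0.5971 0.204 ] F [-0.3  0.1 -0.8] w 0.0856 t 0.1
shift [-416.1 -141.3   84.3] twist 15.3 y-ang 73.0 tilt [-0.    -0.002 -1.   ] q7 -0.22 pos [0.1827 0.5971 0.204 ] F [-0.3  0.1 -0.8] w 0.0856 t 0.1
shift [-361.  -285.5   84.5] twist -44.6 y-ang 73.0 tilt [-0.    -0.002 -1.   ] q7 -0.22 pos [0.1827 0.5971 0.204 ] F [-0.3  0.1 -0.8] w 0.0856 t 0.1
```

View pics/st.png

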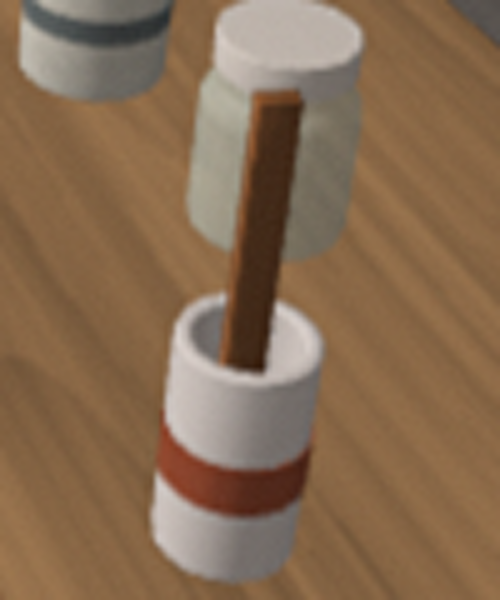

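The crop shows the stick's wide face towards the side camera, leaning slightly. I start with tile A.

arm_command:
  targets:
    - {"tx": -45, "ty": -7.5, "tz": 10, "gripper": 0}
    - {"tx": -45, "ty": -7.5, "tz": 10}
    - {"tx": -45, "ty": -7.5, "tz": 10}
    - {"tx": -45, "ty": -7.5, "tz": 10}
    - {"tx": -45, "ty": -7.5, "tz": 10}
    - {"tx": -45, "ty": -7.5, "tz": 10}
    - {"tx": -45, "ty": -7.5, "tz": 10}
    - {"tx": -44, "ty": -8, "tz": 10}
    - {"twist": -7.5}
    - {"twist": -7.5}
    - {"twist": -7.5}
    - {"twist": -7.5}
    - {"twist": -7.5}
    - {}
    - {}
  grip_force: 25

```text
$.targets[0]: bad value
```

```bash
python3 -c "
from h import *
go(.508,.434,.005,20.6)"
```

```text
shift [-358.8  -60.5  199.1] twist -37.6 y-ang 73.0 tilt [-0.    -0.002 -1.   ] q7 -0.22 pos [0.1827 0.5971 0.204 ] F [-0.3  0.1 -0.8] w 0.0856 t 0.1
```

arm_command:
  targets:
    - {"tx": -45, "ty": -7.5, "tz": 10, "twist": 0, "gripper": 0}
    - {"tx": -45, "ty": -7.5, "tz": 10, "twist": 0, "gripper": 0}
    - {"tx": -45, "ty": -7.5, "tz": 10, "twist": 0, "gripper": 0}
    - {"tx": -45, "ty": -7.5, "tz": 10, "twist": 0, "gripper": 0}
    - {"tx": -45, "ty": -7.5, "tz": 10, "twist": 0, "gripper": 0}
    - {"tx": -45, "ty": -7.5, "tz": 10, "twist": 0, "gripper": 0}
    - {"tx": -45, "ty": -7.5, "tz": 10, "twist": 0, "gripper": 0}
    - {"tx": -44, "ty": -8, "tz": 10, "twist": 0, "gripper": 0}
    - {"tx": 0, "ty": 0, "tz": 0, "twist": -7.5, "gripper": 0}
    - {"tx": 0, "ty": 0, "tz": 0, "twist": -7.5, "gripper": 0}
    - {"tx": 0, "ty": 0, "tz": 0, "twist": -7.5, "gripper": 0}
    - {"tx": 0, "ty": 0, "tz": 0, "twist": -7.5, "gripper": 0}
    - {"tx": 0, "ty": 0, "tz": 0, "twist": -7.5, "gripper": 0}
    - {"tx": 0, "ty": 0, "tz": 0, "twist": 0, "gripper": 0}
    - {"tx": 0, "ty": 0, "tz": 0, "twist": 0, "gripper": 0}
  grip_force: 25

```text
time_s: 1.6
position: [0.5082, 0.4346, 0.1243]
tool_rot: [-0.176, 0.984, -0.0, -0.0]
force: [-0.1, 0.0, 0.9]
gripper_width: 0.0855
finger_force: 0.0
```

```bash
python3 -c "
from h import *
go(.508,.434,.005,20.6)"
```

```text
shift [  0.3  -0.4 119.3] twist -0.3 y-ang 110.3 tilt [ 0.001 -0.    -1.   ] q7 0.82 pos [0.5082 0.4346 0.1243] F [-0.1  0.   0.9] w 0.0855 t 1.6
```

arm_command:
  targets:
    - {"tx": 0, "ty": 0, "tz": 40, "twist": 0, "gripper": 0}
    - {"tx": 0, "ty": 0, "tz": 40, "twist": 0, "gripper": 0}
    - {"tx": 0, "ty": 0, "tz": 25, "twist": 0, "gripper": 0}
    - {"tx": 0, "ty": 0, "tz": 14, "twist": 0, "gripper": 0}
    - {"tx": 0, "ty": 0, "tz": 0, "twist": 0, "gripper": 0}
    - {"tx": 0, "ty": 0, "tz": 0, "twist": 0, "gripper": 1}
    - {"tx": 0, "ty": 0, "tz": 0, "twist": 0, "gripper": 1}
    - {"tx": 0, "ty": 0, "tz": 0, "twist": 0, "gripper": 1}
    - {"tx": 0, "ty": 0, "tz": 0, "twist": 0, "gripper": 1}
    - {"tx": 0, "ty": 0, "tz": 0, "twist": 0, "gripper": 1}
    - {"tx": 0, "ty": 0, "tz": 0, "twist": 0, "gripper": 1}
    - {"tx": 0, "ty": 0, "tz": 0, "twist": 0, "gripper": 1}
    - {"tx": 0, "ty": 0, "tz": 0, "twist": 0, "gripper": 1}

```text
time_s: 2.9
position: [0.5084, 0.4348, 0.0057]
tool_rot: [-0.178, 0.984, 0.0, -0.0]
force: [-0.3, -0.5, 0.7]
gripper_width: -0.0001
finger_force: 0.0
```

```bash
python3 -c "
from h import *
go(.508,.434,.005,20.6)
cap('side','s1')
im=cv2.imread('pics/s1.png');cv2.imwrite('pics/s1c.png',cv2.resize(im[150:250,210:330],None,fx=5,fy=5,interpolation=2))"
```

```text
shift [ 0.6 -0.7  0.7] twist -0.1 y-ang 110.5 tilt [ 0.  0. -1.] q7 0.76 pos [0.5084 0.4348 0.0057] F [-0.3 -0.5  0.7] w -0.0001 t 2.9
```

View pics/s1c.png

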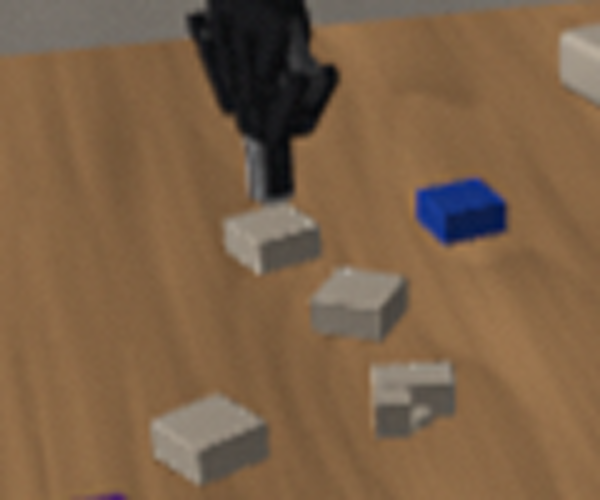

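```bash
python3 -c "
from h import *
cap('top','t1')
for n in ('s1','t1'):
    im,v,k=load(n); print(proj([manip.get_obs()['position']],v,k),proj([[.5079,.434,.02]],v,k), np.abs(v-load('side0' if n=='s1' else 'top0')[1]).max())
t=load('t1')[0];cv2.imwrite('pics/t1c.png',cv2.resize(t[200:330,90:260],None,fx=4,fy=4,interpolation=2))
for nm,px in [('A',(133,273)),('C',(232,306))]: print(nm,fittile(px,names=('top0','side0')))
"
```

```text
[[264.93643233 198.10024595]] [[264.45942932 193.54059523]] 0.0
[[133.90740564 272.59397224]] [[132.09748021 272.73504356]] 0.0
A (array([ 0.50791089,  0.43404515, -0.00076857,  0.36028816]), np.float64(152.3432029219531), np.int64(756))
C (array([ 0.44443608,  0.21841414, -0.00095182,  0.4825948 ]), np.float64(29.13095670895809), np.int64(704))
```

View pics/t1c.png

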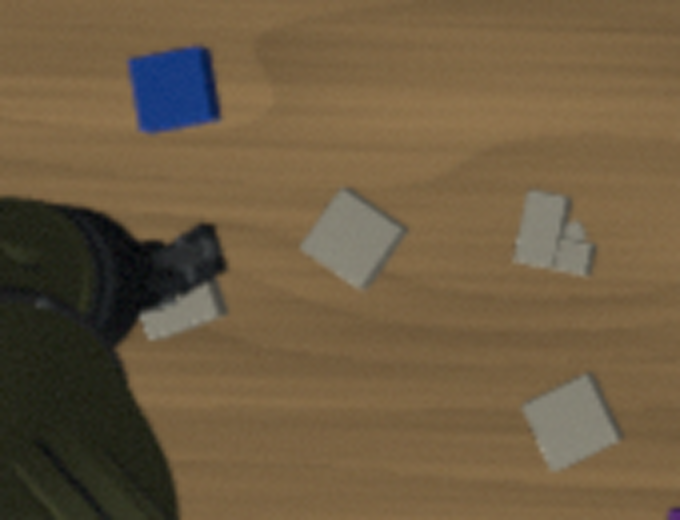

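Reported TCP and picture don't agree: the fingers shut fully, yet the tile hasn't moved. I'll lift, and mark the projected TCP in both views to find the offset.

arm_command:
  targets:
    - {"tx": 0, "ty": 0, "tz": -40, "twist": 0, "gripper": 1}
    - {"tx": 0, "ty": 0, "tz": -40, "twist": 0, "gripper": 1}
    - {"tx": 0, "ty": 0, "tz": 0, "twist": 0, "gripper": 1}
    - {"tx": 0, "ty": 0, "tz": 0, "twist": 0, "gripper": 1}

```text
time_s: 3.4
position: [0.5089, 0.4354, 0.0868]
tool_rot: [-0.178, 0.984, 0.001, 0.001]
force: [-0.2, 0.7, -1.2]
gripper_width: 0.0003
finger_force: 0.0
```

```bash
python3 -c "
from h import *
out=np.zeros((600,800,3),np.uint8);P=manip.get_obs()['position'];print(P)
for i,n in enumerate(('side','top')):
    cap(n,n+'2'); im,v,k=load(n+'2'); p=proj([P,P+[0,0,.1]],v,k); print(n,p.round(1)); x,y=int(p[0][0])-50,int(p[0][1])-75
    x=max(x,0)
    c=cv2.resize(im[y:y+150,x:x+100],None,fx=4,fy=4,interpolation=2)
    for q,col in zip(p,((0,0,255),(0,255,0))): cv2.drawMarker(c,tuple(int(a) for a in ((q-[x,y]+.5)*4)),col,0,14,1)
    out[:,i*400:i*400+400]=c; print(x,y)
cv2.imwrite('pics/m2.png',out)"
```

```text
[0.50891192 0.43535653 0.08679589]
side [[263.  170.7]
 [260.2 134.6]]
213 95
top [[120.6 271.8]
 [101.7 271.1]]
70 196
```

View pics/m2.png

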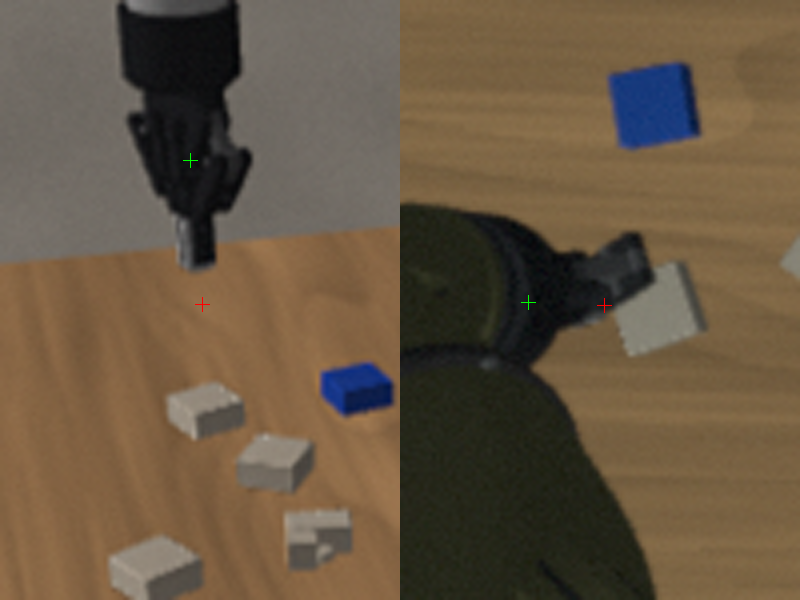

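```bash
python3 -c "
from h import *
cams=[load(n)[1:] for n in('top2','side2')]
P=manip.get_obs()['position'];print(P)
for t in [(127.5,263.5),(125,265),(122,266)]:
    X,e=tri([t,(262,162)],cams);print(t,(X-P).round(4),np.round(e,1))
# side ray at given z: xy
for z in (.0868,.1,.11): print(z,onz((262,162),z,cams[1]).round(3))
"
```

```text
[0.50779278 0.433942   0.08459629]
(127.5, 263.5) [ 0.0077 -0.0214  0.0349] [5.2 3.9]
(125, 265) [ 0.0064 -0.0162  0.0331] [4.3 3.2]
(122, 266) [ 0.0058 -0.0098  0.0308] [3.5 2.6]
0.0868 [0.516 0.502 0.087]
0.1 [0.512 0.467 0.1  ]
0.11 [0.509 0.44  0.11 ]
```

arm_command:
  targets:
    - {"tx": 0, "ty": 0, "tz": 40, "twist": 0, "gripper": 1}
    - {"tx": 0, "ty": 0, "tz": 38, "twist": 0, "gripper": 1}
    - {"tx": 0, "ty": 0, "tz": 4, "twist": 0, "gripper": 1}
    - {"tx": 0, "ty": 0, "tz": 2, "twist": 0, "gripper": 1}
    - {"tx": 0, "ty": 0, "tz": 0, "twist": 0, "gripper": 1}
    - {"tx": 0, "ty": 0, "tz": 0, "twist": 0, "gripper": 1}

```text
time_s: 4.1
position: [0.5094, 0.436, 0.0035]
tool_rot: [-0.178, 0.984, 0.001, 0.001]
force: [0.3, -1.2, 0.8]
gripper_width: -0.0002
finger_force: 0.0
```

arm_command:
  targets:
    - {"tx": 0, "ty": 0, "tz": 2, "twist": 0, "gripper": 1}
    - {"tx": 0, "ty": 0, "tz": 0, "twist": 0, "gripper": 1}
    - {"tx": 0, "ty": 0, "tz": 0, "twist": 0, "gripper": 1}

```text
time_s: 4.4
position: [0.5086, 0.435, 0.0002]
tool_rot: [-0.178, 0.984, 0.0, 0.0]
force: [0.5, -0.3, -0.4]
gripper_width: -0.0001
finger_force: 0.0
```

arm_command:
  targets:
    - {"tx": 0, "ty": 0, "tz": 2, "twist": 0, "gripper": 1}
    - {"tx": 0, "ty": 0, "tz": 0, "twist": 0, "gripper": 1}
    - {"tx": 0, "ty": 0, "tz": 0, "twist": 0, "gripper": 1}

```text
time_s: 4.7
position: [0.5083, 0.4348, -0.0024]
tool_rot: [-0.178, 0.984, -0.0, -0.0]
force: [-0.1, 0.1, -0.2]
gripper_width: -0.0001
finger_force: 0.0
```

arm_command:
  targets:
    - {"tx": 0, "ty": 0, "tz": 2, "twist": 0, "gripper": 1}
    - {"tx": 0, "ty": 0, "tz": 0, "twist": 0, "gripper": 1}
    - {"tx": 0, "ty": 0, "tz": 0, "twist": 0, "gripper": 1}

```text
time_s: 5.0
position: [0.5083, 0.4348, -0.0045]
tool_rot: [-0.178, 0.984, -0.0, -0.0]
force: [-0.9, -0.3, 0.5]
gripper_width: 0.0003
finger_force: 0.0
```

arm_command:
  targets:
    - {"tx": 0, "ty": 0, "tz": 2, "twist": 0, "gripper": 1}
    - {"tx": 0, "ty": 0, "tz": 0, "twist": 0, "gripper": 1}
    - {"tx": 0, "ty": 0, "tz": 0, "twist": 0, "gripper": 1}

```text
time_s: 5.3
position: [0.5083, 0.4349, -0.0064]
tool_rot: [-0.178, 0.984, 0.0, -0.0]
force: [-0.1, -0.4, 0.3]
gripper_width: -0.0002
finger_force: 0.0
```

```bash
python3 -c "
from h import *
out=np.zeros((600,800,3),np.uint8);P=manip.get_obs()['position'];print(P,manip.get_obs()['force'])
for i,n in enumerate(('side','top')):
    cap(n,n+'3'); im,v,k=load(n+'3'); p=proj([P,P+[0,0,.1]],v,k); x,y=int(p[0][0])-40,int(p[0][1])-70
    c=cv2.resize(im[y:y+120,x:x+80],None,fx=5,fy=5,interpolation=2)
    for q,col in zip(p,((0,0,255),(0,255,0))): cv2.drawMarker(c,tuple(int(a) for a in ((q-[x,y]+.5)*5)),col,0,14,1)
    out[:,i*400:i*400+400]=c; print(x,y)
cv2.imwrite('pics/m3.png',out)"
```

```text
[ 0.50832144  0.43486739 -0.00635661] [-0.1048302  -0.3881366   0.34144878]
225 131
95 202
```

View pics/m3.png

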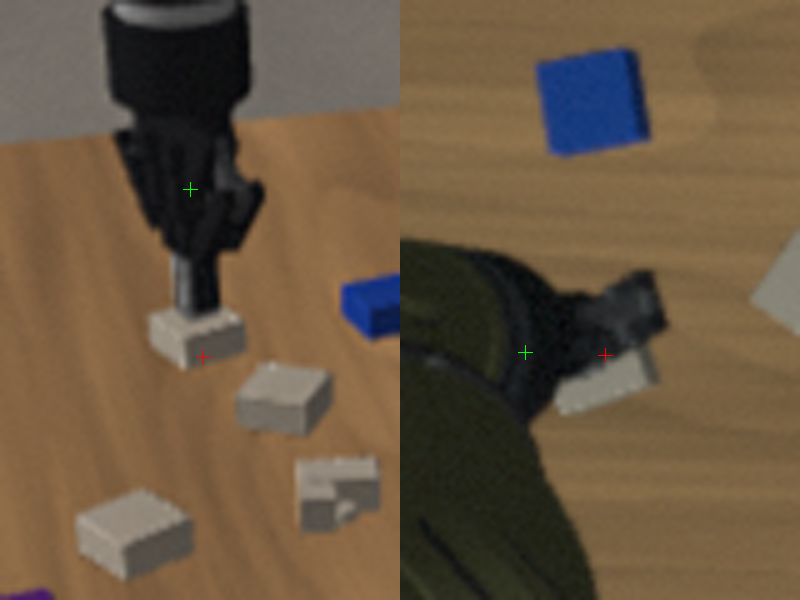

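The tip in the side view, at about (264,194), is almost on the tile's top with the TCP reading -6 mm. So the real finger end lies about 26 mm above the reported TCP. I'll find the contact height by force.

arm_command:
  targets:
    - {"tx": 0, "ty": 0, "tz": 2, "twist": 0, "gripper": 1}
    - {"tx": 0, "ty": 0, "tz": 0, "twist": 0, "gripper": 1}
    - {"tx": 0, "ty": 0, "tz": 0, "twist": 0, "gripper": 1}

```text
time_s: 5.7
position: [0.5084, 0.4349, -0.0065]
tool_rot: [-0.178, 0.984, -0.0, 0.0]
force: [-2.0, -2.7, 11.9]
gripper_width: 0.0001
finger_force: 6.2
```

arm_command:
  targets:
    - {"tx": 0, "ty": 0, "tz": 2, "twist": 0, "gripper": 1}
    - {"tx": 0, "ty": 0, "tz": 0, "twist": 0, "gripper": 1}
    - {"tx": 0, "ty": 0, "tz": 0, "twist": 0, "gripper": 1}

```text
time_s: 6.0
position: [0.5084, 0.4349, -0.0065]
tool_rot: [-0.178, 0.984, -0.0, 0.0]
force: [-6.1, -6.0, 25.3]
gripper_width: -0.0001
finger_force: 12.4
```

arm_command:
  targets:
    - {"tx": 0, "ty": 0, "tz": 1, "twist": 0, "gripper": 1}
    - {"tx": 0, "ty": 0, "tz": 0, "twist": 0, "gripper": 1}
    - {"tx": 0, "ty": 0, "tz": 0, "twist": 0, "gripper": 1}

```text
time_s: 6.3
position: [0.5084, 0.4349, -0.0066]
tool_rot: [-0.178, 0.984, -0.0, 0.001]
force: [-5.8, -7.2, 31.2]
gripper_width: 0.0003
finger_force: 15.5
```

Contact came at TCP z = -6.5 mm on a 20 mm top, so the offset is 26.5 mm. I'll use it for every height. Now grasp tile A.

arm_command:
  targets:
    - {"tx": 0, "ty": 0, "tz": -40, "twist": 0, "gripper": 0}
    - {"tx": 0, "ty": 0, "tz": 0, "twist": 0, "gripper": 0}
    - {"tx": 0, "ty": 0, "tz": 0, "twist": 0, "gripper": 0}
    - {"tx": 0, "ty": 0, "tz": 0, "twist": 0, "gripper": 0}
    - {"tx": 0, "ty": 0, "tz": 0, "twist": 0, "gripper": 0}
    - {"tx": 0, "ty": 0, "tz": 0, "twist": 0, "gripper": 0}
    - {"tx": 0, "ty": 0, "tz": 0, "twist": 0, "gripper": 0}
    - {"tx": 0, "ty": 0, "tz": 30, "twist": 0, "gripper": 0}
    - {"tx": 0, "ty": 0, "tz": 21, "twist": 0, "gripper": 0}
    - {"tx": 0, "ty": 0, "tz": 0, "twist": 0, "gripper": 0}
    - {"tx": 0, "ty": 0, "tz": 0, "twist": 0, "gripper": 1}
    - {"tx": 0, "ty": 0, "tz": 0, "twist": 0, "gripper": 1}
    - {"tx": 0, "ty": 0, "tz": 0, "twist": 0, "gripper": 1}
    - {"tx": 0, "ty": 0, "tz": 0, "twist": 0, "gripper": 1}
    - {"tx": 0, "ty": 0, "tz": 0, "twist": 0, "gripper": 1}
    - {"tx": 0, "ty": 0, "tz": 0, "twist": 0, "gripper": 1}
    - {"tx": 0, "ty": 0, "tz": 0, "twist": 0, "gripper": 1}

```text
time_s: 8.0
position: [0.5092, 0.4357, -0.0209]
tool_rot: [-0.178, 0.984, 0.001, 0.001]
force: [-0.5, -0.6, 6.0]
gripper_width: 0.0394
finger_force: 26.7
```

arm_command:
  targets:
    - {"tx": 0, "ty": 0, "tz": 0, "twist": 0, "gripper": 0}
    - {"tx": 0, "ty": 0, "tz": 0, "twist": 0, "gripper": 0}
    - {"tx": 0, "ty": 0, "tz": 0, "twist": 0, "gripper": 0}
    - {"tx": 0, "ty": 0, "tz": 0, "twist": 0, "gripper": 0}
    - {"tx": 0, "ty": 0, "tz": 0, "twist": 0, "gripper": 0}
    - {"tx": 0, "ty": 0, "tz": 0, "twist": 7.5, "gripper": 0}
    - {"tx": 0, "ty": 0, "tz": 0, "twist": 7.5, "gripper": 0}
    - {"tx": 0, "ty": 0, "tz": 0, "twist": 7.5, "gripper": 0}
    - {"tx": 0, "ty": 0, "tz": 0, "twist": 7.5, "gripper": 0}
    - {"tx": 0, "ty": 0, "tz": 0, "twist": 7.5, "gripper": 0}
    - {"tx": 0, "ty": 0, "tz": 0, "twist": 7.5, "gripper": 0}
    - {"tx": 0, "ty": 0, "tz": 0, "twist": 7.5, "gripper": 0}
    - {"tx": 0, "ty": 0, "tz": 0, "twist": 7.5, "gripper": 0}
    - {"tx": 0, "ty": 0, "tz": 0, "twist": 7.5, "gripper": 0}
    - {"tx": 0, "ty": 0, "tz": 0, "twist": 7.5, "gripper": 0}
    - {"tx": 0, "ty": 0, "tz": 0, "twist": 7.5, "gripper": 0}
    - {"tx": 0, "ty": 0, "tz": 0, "twist": 7.5, "gripper": 0}
    - {"tx": 0, "ty": 0, "tz": 0, "twist": 0, "gripper": 0}
    - {"tx": 0, "ty": 0, "tz": 0, "twist": 0, "gripper": 0}

```text
time_s: 9.9
position: [0.5082, 0.435, -0.0224]
tool_rot: [0.569, 0.823, -0.0, -0.0]
force: [0.2, -0.0, -0.7]
gripper_width: 0.0858
finger_force: 0.0
```

arm_command:
  targets:
    - {"tx": 0, "ty": 0, "tz": 0, "twist": 0, "gripper": 1}
    - {"tx": 0, "ty": 0, "tz": 0, "twist": 0, "gripper": 1}
    - {"tx": 0, "ty": 0, "tz": 0, "twist": 0, "gripper": 1}
    - {"tx": 0, "ty": 0, "tz": 0, "twist": 0, "gripper": 1}
    - {"tx": 0, "ty": 0, "tz": 0, "twist": 0, "gripper": 1}
    - {"tx": 0, "ty": 0, "tz": 0, "twist": 0, "gripper": 1}
    - {"tx": 0, "ty": 0, "tz": 0, "twist": 0, "gripper": 1}
    - {"tx": 0, "ty": 0, "tz": 0, "twist": 0, "gripper": 1}
    - {"tx": 0, "ty": 0, "tz": -30, "twist": 0, "gripper": 1}
    - {"tx": 0, "ty": 0, "tz": -40, "twist": 0, "gripper": 1}
    - {"tx": 0, "ty": 0, "tz": -40, "twist": 0, "gripper": 1}
    - {"tx": 0, "ty": 0, "tz": 0, "twist": 0, "gripper": 1}
  grip_force: 30

```text
time_s: 11.1
position: [0.5119, 0.4377, 0.0935]
tool_rot: [0.57, 0.822, 0.005, 0.001]
force: [0.5, 0.2, 0.1]
gripper_width: 0.0388
finger_force: 31.7
```

```bash
python3 -c "
from h import *
go(.5597,.0189,.06,14.3,180)
go(.5597,.0189,.06,104.3,180)"
```

```text
shift [-409.1 -102.1   30.9] twist 6.2 y-ang 20.5 tilt [ 0.004  0.01  -1.   ] q7 -0.35 pos [0.5119 0.4377 0.0935] F [0.5 0.2 0.1] w 0.0388 t 11.1
shift [-409.1 -102.1   30.9] twist -83.8 y-ang 20.5 tilt [ 0.004  0.01  -1.   ] q7 -0.35 pos [0.5119 0.4377 0.0935] F [0.5 0.2 0.1] w 0.0388 t 11.1
```

arm_command:
  targets:
    - {"tx": -41, "ty": -10, "tz": 0, "twist": 0, "gripper": 1}
    - {"tx": -41, "ty": -10, "tz": 0, "twist": 0, "gripper": 1}
    - {"tx": -41, "ty": -10, "tz": 0, "twist": 0, "gripper": 1}
    - {"tx": -41, "ty": -10, "tz": 0, "twist": 0, "gripper": 1}
    - {"tx": -41, "ty": -10, "tz": 0, "twist": 0, "gripper": 1}
    - {"tx": -41, "ty": -10, "tz": 0, "twist": 0, "gripper": 1}
    - {"tx": -41, "ty": -10, "tz": 0, "twist": 0, "gripper": 1}
    - {"tx": -41, "ty": -10, "tz": 5, "twist": 0, "gripper": 1}
    - {"tx": -41, "ty": -10, "tz": 10, "twist": 0, "gripper": 1}
    - {"tx": -40, "ty": -12, "tz": 10, "twist": 0, "gripper": 1}
    - {"tx": 0, "ty": 0, "tz": 5, "twist": 6.2, "gripper": 1}
    - {"tx": 0, "ty": 0, "tz": 0, "twist": 0, "gripper": 1}
    - {"tx": 0, "ty": 0, "tz": 0, "twist": 0, "gripper": 1}
    - {"tx": 0, "ty": 0, "tz": 0, "twist": 0, "gripper": 1}

```text
time_s: 12.5
position: [0.5561, 0.0181, 0.0578]
tool_rot: [0.612, 0.791, 0.001, -0.0]
force: [0.2, -0.0, -0.2]
gripper_width: 0.0391
finger_force: 31.6
```

```bash
python3 -c "
from h import *
go(.5597,.0189,.01,14.3,180)
out=np.zeros((600,800,3),np.uint8);P=manip.get_obs()['position']
R=[.5597,.0189,.0328]
for i,n in enumerate(('side','top')):
    cap(n,n+'4'); im,v,k=load(n+'4'); p=proj([R],v,k); x,y=int(p[0][0])-40,int(p[0][1])-70
    c=cv2.resize(im[y:y+120,x:x+80],None,fx=5,fy=5,interpolation=2)
    b=boxpts(P[0],P[1],P[2]+.0225,np.radians(14.3),SQ[0],.02,.02); q=((proj(b,v,k)-[x,y]+.5)*5).astype(int)
    cv2.polylines(c,[q[:4],q[4:]],True,(0,255,0),1)
    b=boxpts(*R,.25,SQ[0],0,.022); q=((proj(b,v,k)-[x,y]+.5)*5).astype(int); cv2.polylines(c,[q[:4]],True,(0,0,255),1)
    out[:,i*400:i*400+400]=c
cv2.imwrite('pics/m4.png',out)"
```

```text
shift [-0.2  3.6 47.8] twist 0.3 y-ang 14.6 tilt [ 0.001  0.001 -1.   ] q7 0.12 pos [0.5561 0.0181 0.0578] F [ 0.2 -0.  -0.2] w 0.0391 t 12.5
```

View pics/m4.png

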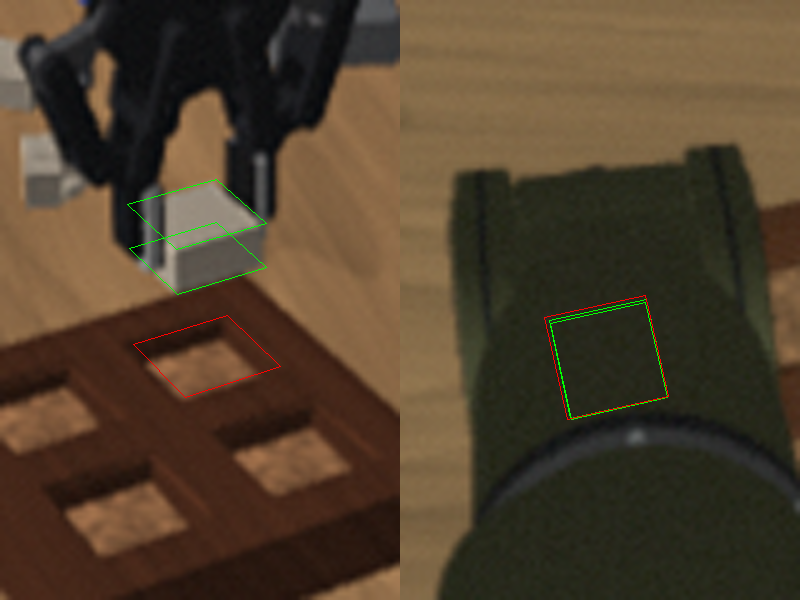

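The tile's predicted outline (green) lies on the tile in the side view to within about 1 px, so robot and camera agree. Next I correct 3.6 mm along tool y and lower gently into recess 2.

arm_command:
  targets:
    - {"tx": 0, "ty": 3.6, "tz": 20, "twist": 0.3, "gripper": 1}
    - {"tx": 0, "ty": 0, "tz": 20, "twist": 0, "gripper": 1}
    - {"tx": 0, "ty": 0, "tz": 4, "twist": 0, "gripper": 1}
    - {"tx": 0, "ty": 0, "tz": 2, "twist": 0, "gripper": 1}
    - {"tx": 0, "ty": 0, "tz": 2, "twist": 0, "gripper": 1}
    - {"tx": 0, "ty": 0, "tz": 0, "twist": 0, "gripper": 1}
    - {"tx": 0, "ty": 0, "tz": 0, "twist": 0, "gripper": 1}

```text
time_s: 13.3
position: [0.56, 0.017, 0.0103]
tool_rot: [0.616, 0.788, 0.0, 0.0]
force: [0.1, 0.4, -0.3]
gripper_width: 0.0394
finger_force: 31.6
```

```bash
python3 -c "
from h import *
go(.5597,.0189,.004,14.3,180)"
```

```text
shift [2.  0.2 6.3] twist -0.3 y-ang 14.0 tilt [-0.     0.001 -1.   ] q7 0.11 pos [0.56   0.017  0.0103] F [ 0.1  0.4 -0.3] w 0.0394 t 13.3
```

arm_command:
  targets:
    - {"tx": 2, "ty": 0, "tz": 0, "twist": -0.3, "gripper": 1}
    - {"tx": 0, "ty": 0, "tz": 2, "twist": 0, "gripper": 1}
    - {"tx": 0, "ty": 0, "tz": 2, "twist": 0, "gripper": 1}
    - {"tx": 0, "ty": 0, "tz": 2, "twist": 0, "gripper": 1}
    - {"tx": 0, "ty": 0, "tz": 0, "twist": 0, "gripper": 1}
    - {"tx": 0, "ty": 0, "tz": 0, "twist": 0, "gripper": 1}

```text
time_s: 13.9
position: [0.5592, 0.0191, 0.0059]
tool_rot: [0.614, 0.79, 0.0, 0.0]
force: [-4.2, 1.0, 21.3]
gripper_width: 0.0397
finger_force: 23.2
```

```bash
python3 -c "
from h import *
go(.5597,.0189,.004,14.3,180)"
```

```text
shift [-0.3  0.4  1.9] twist 0.0 y-ang 14.3 tilt [ 0.     0.001 -1.   ] q7 0.11 pos [0.5592 0.0191 0.0059] F [-4.2  1.  21.3] w 0.0397 t 13.9
```

arm_command:
  targets:
    - {"tx": 0, "ty": -0.7, "tz": -2.5, "twist": 0, "gripper": 1}
    - {"tx": 0, "ty": 0, "tz": 0, "twist": 0, "gripper": 1}
    - {"tx": 0, "ty": -0.7, "tz": 0, "twist": 0, "gripper": 1}
    - {"tx": 0, "ty": 0, "tz": 0, "twist": 0, "gripper": 1}

```text
time_s: 14.3
position: [0.5583, 0.0186, 0.0062]
tool_rot: [0.614, 0.79, 0.0, 0.0]
force: [0.9, 0.6, 2.7]
gripper_width: 0.0389
finger_force: 32.6
```

arm_command:
  targets:
    - {"tx": 0, "ty": 0, "tz": 1, "twist": 0, "gripper": 1}
    - {"tx": 0, "ty": 0, "tz": 1, "twist": 0, "gripper": 1}
    - {"tx": 0, "ty": 0, "tz": 0, "twist": 0, "gripper": 1}
    - {"tx": 0, "ty": 0, "tz": 0, "twist": 0, "gripper": 1}

```text
time_s: 14.7
position: [0.5583, 0.0186, 0.006]
tool_rot: [0.614, 0.79, 0.001, 0.001]
force: [-2.3, 1.1, 20.7]
gripper_width: 0.039
finger_force: 42.2
```

arm_command:
  targets:
    - {"tx": 0, "ty": 0, "tz": -2, "twist": 0, "gripper": 1}
    - {"tx": 0, "ty": 0, "tz": 0, "twist": 0, "gripper": 0.35}
    - {"tx": 0, "ty": 0, "tz": 0, "twist": 0, "gripper": 0.35}
    - {"tx": 0, "ty": 0, "tz": 0, "twist": 0, "gripper": 0.35}
    - {"tx": 0, "ty": 0, "tz": 0, "twist": 0, "gripper": 0.35}
    - {"tx": 0, "ty": 0, "tz": -40, "twist": 0, "gripper": 0.35}
    - {"tx": 0, "ty": 0, "tz": -40, "twist": 0, "gripper": 0.35}
    - {"tx": 0, "ty": 0, "tz": 0, "twist": 0, "gripper": 1}
    - {"tx": 0, "ty": 0, "tz": 0, "twist": 0, "gripper": 1}

```text
time_s: 15.6
position: [0.5582, 0.0185, 0.0868]
tool_rot: [0.614, 0.79, 0.001, 0.001]
force: [-0.3, -0.3, -0.2]
gripper_width: 0.0272
finger_force: 0.0
```

```bash
python3 -c "
from h import *
go(.5583,.0186,.030,14.3,180)
out=np.zeros((600,800,3),np.uint8)
R=[.5597,.0189,.0328]
cap('side','side5'); im,v,k=load('side5'); x,y=255,225
c=cv2.resize(im[y:y+120,x:x+160],None,fx=5,fy=5,interpolation=2)
b=boxpts(.5597,.0189,.023,.25,SQ[0],.02,.02); q=((proj(b,v,k)-[x,y]+.5)*5).astype(int)
cv2.polylines(c,[q[4:]],True,(0,255,0),1)
cv2.imwrite('pics/m5.png',c)"
```

```text
shift [ 0.   0.1 56.8] twist -0.0 y-ang 14.3 tilt [-0.     0.002 -1.   ] q7 0.12 pos [0.5582 0.0185 0.0868] F [-0.3 -0.3 -0.2] w 0.0272 t 15.6
```

View pics/m5.png

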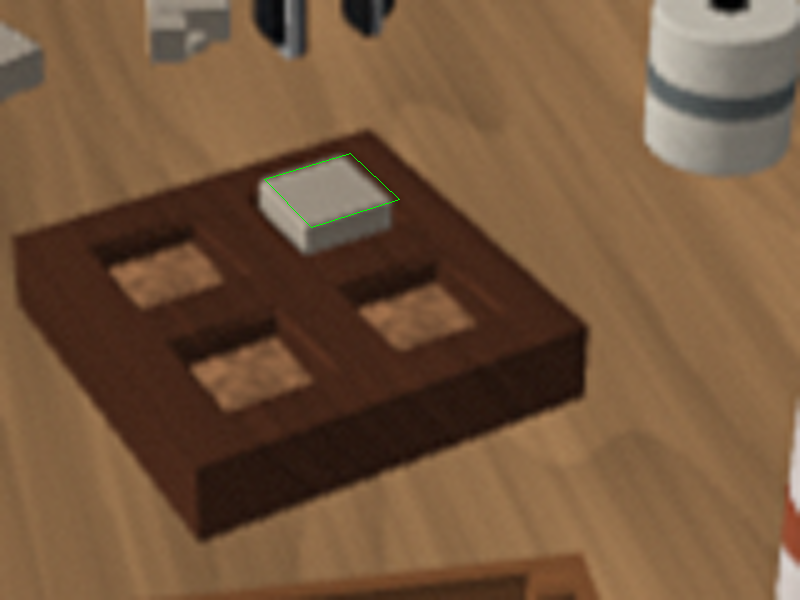

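Tile A sits squarely in recess 2, about 9 mm proud, with its top at crop (327,195). I press it down with the shut fingers.

arm_command:
  targets:
    - {"tx": 0, "ty": 0, "tz": 20, "twist": 0, "gripper": 1}
    - {"tx": 0, "ty": 0, "tz": 25, "twist": 0, "gripper": 1}
    - {"tx": 0, "ty": 0, "tz": 20, "twist": 0, "gripper": 1}
    - {"tx": 0, "ty": 0, "tz": 4, "twist": 0, "gripper": 1}
    - {"tx": 0, "ty": 0, "tz": 2, "twist": 0, "gripper": 1}
    - {"tx": 0, "ty": 0, "tz": 2, "twist": 0, "gripper": 1}
    - {"tx": 0, "ty": 0, "tz": 2, "twist": 0, "gripper": 1}
    - {"tx": 0, "ty": 0, "tz": 2, "twist": 0, "gripper": 1}
    - {"tx": 0, "ty": 0, "tz": 2, "twist": 0, "gripper": 1}
    - {"tx": 0, "ty": 0, "tz": 2, "twist": 0, "gripper": 1}
    - {"tx": 0, "ty": 0, "tz": 0, "twist": 0, "gripper": 1}
    - {"tx": 0, "ty": 0, "tz": 0, "twist": 0, "gripper": 1}

```text
time_s: 16.85
position: [0.5559, 0.0185, 0.0073]
tool_rot: [0.614, 0.79, -0.001, -0.001]
force: [-6.7, 0.3, 18.8]
gripper_width: -0.0001
finger_force: 9.2
```

arm_command:
  targets:
    - {"tx": 0, "ty": 0, "tz": 2, "twist": 0, "gripper": 1}
    - {"tx": 0, "ty": 0, "tz": 0, "twist": 0, "gripper": 1}
    - {"tx": 0, "ty": 0, "tz": 0, "twist": 0, "gripper": 1}

```text
time_s: 17.15
position: [0.556, 0.0185, 0.0071]
tool_rot: [0.614, 0.79, -0.001, -0.001]
force: [-9.5, 0.7, 35.0]
gripper_width: -0.0002
finger_force: 17.6
```

arm_command:
  targets:
    - {"tx": 0, "ty": 0, "tz": -40, "twist": 0, "gripper": 1}
    - {"tx": 0, "ty": 0, "tz": -40, "twist": 0, "gripper": 0}
    - {"tx": 0, "ty": 0, "tz": -40, "twist": 0, "gripper": 0}
    - {"tx": 0, "ty": 0, "tz": 0, "twist": 0, "gripper": 0}
    - {"tx": 0, "ty": 0, "tz": 0, "twist": 0, "gripper": 0}

```text
time_s: 17.65
position: [0.5583, 0.0186, 0.1245]
tool_rot: [0.614, 0.79, 0.001, 0.001]
force: [-0.5, 0.2, -0.3]
gripper_width: 0.0579
finger_force: 0.0
```

```bash
python3 -c "
from h import *
cap('top','t6');cap('side','s6')
for nm,px in [('B',(178,259)),('C',(232,306))]: 
    r=fittile(px,names=('t6','s6')); print(nm,r)
    go(r[0][0],r[0][1],.06,np.degrees(r[0][3]))
go(.5393,.3401,.06,57.7,180)
r=fittile((327,254),names=('side0','side0')[:0] or ('t6','s6'),z=.014,yaws=(.25,)); print('seated',r)
"
```

```text
B (array([ 0.53955632,  0.34016803, -0.00086353, -0.55601539]), np.float64(110.92684798154554), np.int64(721))
shift [315.9  62.9  62.4] twist -43.8 y-ang 14.3 tilt [ 0.    -0.002 -1.   ] q7 0.12 pos [0.5567 0.0185 0.1224] F [-0.9 -0.1 -0.4] w 0.0723 t 17.75
C (array([ 0.44429251,  0.2179238 , -0.00047535,  0.4682785 ]), np.float64(28.813107420222995), np.int64(706))
shift [221.  -59.6  62.6] twist -12.5 y-ang 14.3 tilt [ 0.    -0.002 -1.   ] q7 0.12 pos [0.5567 0.0185 0.1224] F [-0.9 -0.1 -0.4] w 0.0723 t 17.75
shift [315.9  62.7  62.4] twist -43.4 y-ang 14.3 tilt [ 0.    -0.002 -1.   ] q7 0.12 pos [0.5567 0.0185 0.1224] F [-0.9 -0.1 -0.4] w 0.0723 t 17.75
seated (array([ 0.61964358,  0.27623004, -0.15488962,  0.37553185]), np.float64(36.552113802383694), np.int64(260))
```

Hard stop reached (35 N, no further travel), so tile A is flush. Next is tile C.

arm_command:
  targets:
    - {"tx": 44, "ty": -12, "tz": 0, "twist": 0, "gripper": 0}
    - {"tx": 44, "ty": -12, "tz": 10, "twist": 0, "gripper": 0}
    - {"tx": 44, "ty": -12, "tz": 15, "twist": 0, "gripper": 0}
    - {"tx": 44, "ty": -12, "tz": 15, "twist": 0, "gripper": 0}
    - {"tx": 45, "ty": -11.5, "tz": 20, "twist": 0, "gripper": 0}
    - {"tx": 0, "ty": 0, "tz": 0, "twist": -6.2, "gripper": 0}
    - {"tx": 0, "ty": 0, "tz": 0, "twist": -6.2, "gripper": 0}
    - {"tx": 0, "ty": 0, "tz": 0, "twist": 0, "gripper": 0}
    - {"tx": 0, "ty": 0, "tz": 0, "twist": 0, "gripper": 0}

```text
time_s: 18.65
position: [0.4452, 0.2169, 0.0626]
tool_rot: [0.526, 0.85, -0.001, -0.0]
force: [1.0, -0.9, 0.5]
gripper_width: 0.0852
finger_force: 0.0
```

```bash
python3 -c "
from h import *
go(.4444,.2182,-.0225,26.9)"
```

```text
shift [ 1.5  0.  85.1] twist -0.4 y-ang 26.5 tilt [-0.    -0.002 -1.   ] q7 -0.1 pos [0.4452 0.2169 0.0626] F [ 1.  -0.9  0.5] w 0.0852 t 18.65
```

arm_command:
  targets:
    - {"tx": 1.5, "ty": 0, "tz": 40, "twist": -0.4, "gripper": 0}
    - {"tx": 0, "ty": 0, "tz": 30, "twist": 0, "gripper": 0}
    - {"tx": 0, "ty": 0, "tz": 15, "twist": 0, "gripper": 0}
    - {"tx": 0, "ty": 0, "tz": 0, "twist": 0, "gripper": 0}
    - {"tx": 0, "ty": 0, "tz": 0, "twist": 0, "gripper": 1}
    - {"tx": 0, "ty": 0, "tz": 0, "twist": 0, "gripper": 1}
    - {"tx": 0, "ty": 0, "tz": 0, "twist": 0, "gripper": 1}
    - {"tx": 0, "ty": 0, "tz": 0, "twist": 0, "gripper": 1}
    - {"tx": 0, "ty": 0, "tz": 0, "twist": 0, "gripper": 1}
    - {"tx": 0, "ty": 0, "tz": 0, "twist": 0, "gripper": 1}
    - {"tx": 0, "ty": 0, "tz": 0, "twist": 0, "gripper": 1}
    - {"tx": 0, "ty": 0, "tz": 0, "twist": 0, "gripper": 1}
  grip_force: 25

```text
time_s: 19.85
position: [0.4457, 0.2191, -0.0205]
tool_rot: [0.522, 0.853, 0.001, 0.0]
force: [-0.7, -0.6, 7.4]
gripper_width: 0.0392
finger_force: 25.8
```

arm_command:
  targets:
    - {"tx": 0, "ty": 0, "tz": 0, "twist": 0, "gripper": 0}
    - {"tx": 0, "ty": 0, "tz": 0, "twist": 0, "gripper": 0}
    - {"tx": 0, "ty": 0, "tz": 0, "twist": 0, "gripper": 0}
    - {"tx": 0, "ty": 0, "tz": 0, "twist": 0, "gripper": 0}
    - {"tx": 0, "ty": 0, "tz": 0, "twist": 0, "gripper": 0}
    - {"tx": 0, "ty": 0, "tz": 0, "twist": -7.5, "gripper": 0}
    - {"tx": 0, "ty": 0, "tz": 0, "twist": -7.5, "gripper": 0}
    - {"tx": 0, "ty": 0, "tz": 0, "twist": -7.5, "gripper": 0}
    - {"tx": 0, "ty": 0, "tz": 0, "twist": -7.5, "gripper": 0}
    - {"tx": 0, "ty": 0, "tz": 0, "twist": -7.5, "gripper": 0}
    - {"tx": 0, "ty": 0, "tz": 0, "twist": -7.5, "gripper": 0}
    - {"tx": 0, "ty": 0, "tz": 0, "twist": -7.5, "gripper": 0}
    - {"tx": 0, "ty": 0, "tz": 0, "twist": -7.5, "gripper": 0}
    - {"tx": 0, "ty": 0, "tz": 0, "twist": -7.5, "gripper": 0}
    - {"tx": 0, "ty": 0, "tz": 0, "twist": -7.5, "gripper": 0}
    - {"tx": 0, "ty": 0, "tz": 0, "twist": -7.5, "gripper": 0}
    - {"tx": 0, "ty": 0, "tz": 0, "twist": -7.5, "gripper": 0}
    - {"tx": 0, "ty": 0, "tz": 0, "twist": 0, "gripper": 0}
    - {"tx": 0, "ty": 0, "tz": 0, "twist": 0, "gripper": 0}

```text
time_s: 21.75
position: [0.445, 0.2188, -0.0216]
tool_rot: [-0.233, 0.973, 0.0, -0.0]
force: [-0.1, -0.6, -0.8]
gripper_width: 0.0852
finger_force: 0.0
```

arm_command:
  targets:
    - {"tx": 0, "ty": 0, "tz": 0, "twist": 0, "gripper": 1}
    - {"tx": 0, "ty": 0, "tz": 0, "twist": 0, "gripper": 1}
    - {"tx": 0, "ty": 0, "tz": 0, "twist": 0, "gripper": 1}
    - {"tx": 0, "ty": 0, "tz": 0, "twist": 0, "gripper": 1}
    - {"tx": 0, "ty": 0, "tz": 0, "twist": 0, "gripper": 1}
    - {"tx": 0, "ty": 0, "tz": 0, "twist": 0, "gripper": 1}
    - {"tx": 0, "ty": 0, "tz": 0, "twist": 0, "gripper": 1}
    - {"tx": 0, "ty": 0, "tz": 0, "twist": 0, "gripper": 1}
    - {"tx": 0, "ty": 0, "tz": -20, "twist": 0, "gripper": 1}
    - {"tx": 0, "ty": 0, "tz": -40, "twist": 0, "gripper": 1}
    - {"tx": 0, "ty": 0, "tz": -40, "twist": 0, "gripper": 1}
    - {"tx": 0, "ty": 0, "tz": 0, "twist": 0, "gripper": 1}
    - {"tx": 0, "ty": 0, "tz": 0, "twist": 0, "gripper": 1}
    - {"tx": 0, "ty": 0, "tz": 0, "twist": 0, "gripper": 1}
  grip_force: 30

```text
time_s: 23.15
position: [0.4445, 0.2182, 0.0775]
tool_rot: [-0.234, 0.972, -0.0, -0.001]
force: [-0.6, -0.3, 0.2]
gripper_width: 0.0394
finger_force: 30.5
```

```bash
python3 -c "
from h import *
go(.4892,.0009,.06,14.3)"
```

```text
shift [  59.1 -213.8   17.7] twist 12.8 y-ang 117.1 tilt [ 0.002 -0.    -1.   ] q7 0.84 pos [0.4445 0.2182 0.0775] F [-0.6 -0.3  0.2] w 0.0394 t 23.15
```

arm_command:
  targets:
    - {"tx": 12, "ty": -43, "tz": 0, "twist": 0, "gripper": 1}
    - {"tx": 12, "ty": -43, "tz": 0, "twist": 0, "gripper": 1}
    - {"tx": 12, "ty": -43, "tz": 0, "twist": 0, "gripper": 1}
    - {"tx": 12, "ty": -43, "tz": 0, "twist": 0, "gripper": 1}
    - {"tx": 11, "ty": -42, "tz": 0, "twist": 0, "gripper": 1}
    - {"tx": 0, "ty": 0, "tz": 10, "twist": 6.4, "gripper": 1}
    - {"tx": 0, "ty": 0, "tz": 10, "twist": 6.4, "gripper": 1}
    - {"tx": 0, "ty": 0, "tz": 0, "twist": 0, "gripper": 1}
    - {"tx": 0, "ty": 0, "tz": 0, "twist": 0, "gripper": 1}
    - {"tx": 0, "ty": 0, "tz": 0, "twist": 0, "gripper": 1}

```text
time_s: 24.15
position: [0.4898, 0.0021, 0.0582]
tool_rot: [-0.126, 0.992, 0.0, -0.0]
force: [0.4, -0.7, -0.4]
gripper_width: 0.0392
finger_force: 30.5
```

```bash
python3 -c "
from h import *
go(.4892,.0009,.015,14.3)"
```

```text
shift [ 0.9 -1.1 43.2] twist 0.2 y-ang 104.5 tilt [ 0.001  0.    -1.   ] q7 1.03 pos [0.4898 0.0021 0.0582] F [ 0.4 -0.7 -0.4] w 0.0392 t 24.15
```

arm_command:
  targets:
    - {"tx": 0.9, "ty": -1.1, "tz": 15, "twist": 0.2, "gripper": 1}
    - {"tx": 0, "ty": 0, "tz": 15, "twist": 0, "gripper": 1}
    - {"tx": 0, "ty": 0, "tz": 13, "twist": 0, "gripper": 1}
    - {"tx": 0, "ty": 0, "tz": 0, "twist": 0, "gripper": 1}
    - {"tx": 0, "ty": 0, "tz": 0, "twist": 0, "gripper": 1}
    - {"tx": 0, "ty": 0, "tz": 0, "twist": 0, "gripper": 1}

```text
time_s: 24.75
position: [0.4899, 0.0005, 0.0161]
tool_rot: [-0.123, 0.992, 0.0, 0.001]
force: [-0.3, 0.8, -0.8]
gripper_width: 0.039
finger_force: 30.6
```

```bash
python3 -c "
from h import *
go(.4892,.0009,.007,14.3)"
```

```text
shift [0.5 0.6 9.1] twist -0.2 y-ang 104.1 tilt [-0.001  0.    -1.   ] q7 0.96 pos [0.4899 0.0005 0.0161] F [-0.3  0.8 -0.8] w 0.039 t 24.75
```

arm_command:
  targets:
    - {"tx": 0.5, "ty": 0.5, "tz": 3, "twist": -0.2, "gripper": 1}
    - {"tx": 0, "ty": 0, "tz": 3, "twist": 0, "gripper": 1}
    - {"tx": 0, "ty": 0, "tz": 2.5, "twist": 0, "gripper": 1}
    - {"tx": 0, "ty": 0, "tz": 0, "twist": 0, "gripper": 1}
    - {"tx": 0, "ty": 0, "tz": 0, "twist": 0, "gripper": 1}

```text
time_s: 25.25
position: [0.4887, 0.0005, 0.0068]
tool_rot: [-0.124, 0.992, -0.0, -0.0]
force: [-0.7, -0.3, 0.3]
gripper_width: 0.039
finger_force: 30.6
```

```bash
python3 -c "
from h import *
go(.4892,.0009,.006,14.3)"
```

```text
shift [-0.5  0.2  0.8] twist -0.0 y-ang 104.3 tilt [ 0.  0. -1.] q7 0.95 pos [0.4887 0.0005 0.0068] F [-0.7 -0.3  0.3] w 0.039 t 25.25
```

arm_command:
  targets:
    - {"tx": 0, "ty": 0, "tz": 0, "twist": 0, "gripper": 0.35}
    - {"tx": 0, "ty": 0, "tz": 0, "twist": 0, "gripper": 0.35}
    - {"tx": 0, "ty": 0, "tz": 0, "twist": 0, "gripper": 0.35}
    - {"tx": 0, "ty": 0, "tz": 0, "twist": 0, "gripper": 0.35}
    - {"tx": 0, "ty": 0, "tz": -25, "twist": 0, "gripper": 0.35}
    - {"tx": 0, "ty": 0, "tz": -25, "twist": 0, "gripper": 0.35}
    - {"tx": 0, "ty": 0, "tz": 0, "twist": 0, "gripper": 1}
    - {"tx": 0, "ty": 0, "tz": 0, "twist": 0, "gripper": 1}
    - {"tx": 0, "ty": 0, "tz": 0, "twist": 0, "gripper": 1}
    - {"tx": 0, "ty": 0, "tz": 0, "twist": 0, "gripper": 1}
    - {"tx": 0, "ty": 0, "tz": 0, "twist": 0, "gripper": 1}
    - {"tx": 0, "ty": 0, "tz": 0, "twist": 0, "gripper": 1}

```text
time_s: 26.45
position: [0.4885, 0.0006, 0.0565]
tool_rot: [-0.125, 0.992, 0.0, -0.0]
force: [-0.6, -0.4, -1.2]
gripper_width: 0.0001
finger_force: 0.0
```

arm_command:
  targets:
    - {"tx": 0, "ty": 0, "tz": 25, "twist": 0, "gripper": 1}
    - {"tx": 0, "ty": 0, "tz": 14, "twist": 0, "gripper": 1}
    - {"tx": 0, "ty": 0, "tz": 2, "twist": 0, "gripper": 1}
    - {"tx": 0, "ty": 0, "tz": 2, "twist": 0, "gripper": 1}
    - {"tx": 0, "ty": 0, "tz": 2, "twist": 0, "gripper": 1}
    - {"tx": 0, "ty": 0, "tz": 2, "twist": 0, "gripper": 1}
    - {"tx": 0, "ty": 0, "tz": 2, "twist": 0, "gripper": 1}
    - {"tx": 0, "ty": 0, "tz": 2, "twist": 0, "gripper": 1}
    - {"tx": 0, "ty": 0, "tz": 2, "twist": 0, "gripper": 1}
    - {"tx": 0, "ty": 0, "tz": 0, "twist": 0, "gripper": 1}
    - {"tx": 0, "ty": 0, "tz": 0, "twist": 0, "gripper": 1}

```text
time_s: 27.55
position: [0.4887, 0.0006, 0.0072]
tool_rot: [-0.125, 0.992, -0.001, 0.001]
force: [-4.9, 0.3, 32.4]
gripper_width: -0.0003
finger_force: 16.4
```

arm_command:
  targets:
    - {"tx": 0, "ty": 0, "tz": -35, "twist": 0, "gripper": 1}
    - {"tx": 0, "ty": 0, "tz": -40, "twist": 0, "gripper": 0}
    - {"tx": 0, "ty": 0, "tz": 0, "twist": 0, "gripper": 0}
    - {"tx": 0, "ty": 0, "tz": 0, "twist": 0, "gripper": 0}
    - {"tx": 0, "ty": 0, "tz": 0, "twist": 0, "gripper": 0}
    - {"tx": 0, "ty": 0, "tz": 0, "twist": 0, "gripper": 0}

```text
time_s: 28.15
position: [0.4879, 0.0004, 0.078]
tool_rot: [-0.125, 0.992, -0.0, -0.001]
force: [-0.3, -0.3, 0.3]
gripper_width: 0.072
finger_force: 0.0
```

```bash
python3 -c "
from h import *
cap('top','t7');cap('side','s7')
r=fittile((178,259),names=('t7','s7')); print(r)
go(r[0][0],r[0][1],.06,np.degrees(r[0][3]))
r=fittile((229,259),LSH,names=('t7','s7'),yaws=(-1.7,)); print('brk',r)
"
```

```text
(array([ 0.53958367,  0.33944953,  0.00074723, -0.55199714]), np.float64(327.08260084582855), np.int64(508))
shift [-133.7  315.6   17.9] twist -44.1 y-ang 104.3 tilt [ 0.002  0.    -1.   ] q7 1.04 pos [0.4881 0.0006 0.0781] F [-0.3 -0.5  0.5] w 0.0847 t 28.25
brk (array([ 0.54597778,  0.22934071, -0.00177172, -1.75915571]), np.float64(253.271446828143), np.int64(466))
```

arm_command:
  targets:
    - {"tx": -17, "ty": 39.5, "tz": 0, "twist": 0, "gripper": 0}
    - {"tx": -17, "ty": 39.5, "tz": 0, "twist": 0, "gripper": 0}
    - {"tx": -17, "ty": 39.5, "tz": 0, "twist": 0, "gripper": 0}
    - {"tx": -17, "ty": 39.5, "tz": 0, "twist": 0, "gripper": 0}
    - {"tx": -17, "ty": 39.5, "tz": 0, "twist": 0, "gripper": 0}
    - {"tx": -17, "ty": 39.5, "tz": 5, "twist": 0, "gripper": 0}
    - {"tx": -16, "ty": 39.5, "tz": 5, "twist": 0, "gripper": 0}
    - {"tx": -16, "ty": 39, "tz": 5, "twist": 0, "gripper": 0}
    - {"tx": 0, "ty": 0, "tz": 0, "twist": 8, "gripper": 0}
    - {"tx": 0, "ty": 0, "tz": 0, "twist": 8, "gripper": 0}
    - {"tx": 0, "ty": 0, "tz": 0, "twist": 8, "gripper": 0}
    - {"tx": 0, "ty": 0, "tz": 0, "twist": 8, "gripper": 0}
    - {"tx": 0, "ty": 0, "tz": 0, "twist": 8, "gripper": 0}
    - {"tx": 0, "ty": 0, "tz": 0, "twist": 6, "gripper": 0}
    - {"tx": 0, "ty": 0, "tz": 0, "twist": 0, "gripper": 0}
    - {"tx": 0, "ty": 0, "tz": 0, "twist": 0, "gripper": 0}

```text
time_s: 29.85
position: [0.5403, 0.3393, 0.0633]
tool_rot: [0.272, 0.962, -0.001, -0.0]
force: [-0.3, -0.1, 0.7]
gripper_width: 0.0853
finger_force: 0.0
```

```bash
python3 -c "
from h import *
go(.5395,.3401,-.0225,58.1)"
```

```text
shift [ 1.   0.4 85.8] twist 0.4 y-ang 58.5 tilt [ 0.    -0.001 -1.   ] q7 0.14 pos [0.5403 0.3393 0.0633] F [-0.3 -0.1  0.7] w 0.0853 t 29.85
```

arm_command:
  targets:
    - {"tx": 1, "ty": 0.4, "tz": 40, "twist": 0.4, "gripper": 0}
    - {"tx": 0, "ty": 0, "tz": 30, "twist": 0, "gripper": 0}
    - {"tx": 0, "ty": 0, "tz": 16, "twist": 0, "gripper": 0}
    - {"tx": 0, "ty": 0, "tz": 0, "twist": 0, "gripper": 0}
    - {"tx": 0, "ty": 0, "tz": 0, "twist": 0, "gripper": 1}
    - {"tx": 0, "ty": 0, "tz": 0, "twist": 0, "gripper": 1}
    - {"tx": 0, "ty": 0, "tz": 0, "twist": 0, "gripper": 1}
    - {"tx": 0, "ty": 0, "tz": 0, "twist": 0, "gripper": 1}
    - {"tx": 0, "ty": 0, "tz": 0, "twist": 0, "gripper": 1}
    - {"tx": 0, "ty": 0, "tz": 0, "twist": 0, "gripper": 1}
    - {"tx": 0, "ty": 0, "tz": 0, "twist": 0, "gripper": 1}
    - {"tx": 0, "ty": 0, "tz": 0, "twist": 0, "gripper": 1}
  grip_force: 25

```text
time_s: 31.05
position: [0.5411, 0.3408, -0.0205]
tool_rot: [0.277, 0.961, 0.001, 0.001]
force: [-0.4, -0.4, 7.7]
gripper_width: 0.0391
finger_force: 26.6
```

arm_command:
  targets:
    - {"tx": 0, "ty": 0, "tz": 0, "twist": 0, "gripper": 0}
    - {"tx": 0, "ty": 0, "tz": 0, "twist": 0, "gripper": 0}
    - {"tx": 0, "ty": 0, "tz": 0, "twist": 0, "gripper": 0}
    - {"tx": 0, "ty": 0, "tz": 0, "twist": 0, "gripper": 0}
    - {"tx": 0, "ty": 0, "tz": 0, "twist": 0, "gripper": 0}
    - {"tx": 0, "ty": 0, "tz": 0, "twist": 7.5, "gripper": 0}
    - {"tx": 0, "ty": 0, "tz": 0, "twist": 7.5, "gripper": 0}
    - {"tx": 0, "ty": 0, "tz": 0, "twist": 7.5, "gripper": 0}
    - {"tx": 0, "ty": 0, "tz": 0, "twist": 7.5, "gripper": 0}
    - {"tx": 0, "ty": 0, "tz": 0, "twist": 7.5, "gripper": 0}
    - {"tx": 0, "ty": 0, "tz": 0, "twist": 7.5, "gripper": 0}
    - {"tx": 0, "ty": 0, "tz": 0, "twist": 7.5, "gripper": 0}
    - {"tx": 0, "ty": 0, "tz": 0, "twist": 7.5, "gripper": 0}
    - {"tx": 0, "ty": 0, "tz": 0, "twist": 7.5, "gripper": 0}
    - {"tx": 0, "ty": 0, "tz": 0, "twist": 7.5, "gripper": 0}
    - {"tx": 0, "ty": 0, "tz": 0, "twist": 7.5, "gripper": 0}
    - {"tx": 0, "ty": 0, "tz": 0, "twist": 7.5, "gripper": 0}
    - {"tx": 0, "ty": 0, "tz": 0, "twist": 0, "gripper": 0}
    - {"tx": 0, "ty": 0, "tz": 0, "twist": 0, "gripper": 0}

```text
time_s: 32.95
position: [0.5399, 0.3404, -0.0222]
tool_rot: [0.874, 0.485, -0.0, -0.0]
force: [0.7, 0.5, -0.2]
gripper_width: 0.0853
finger_force: 0.0
```

arm_command:
  targets:
    - {"tx": 0, "ty": 0, "tz": 0, "twist": 0, "gripper": 1}
    - {"tx": 0, "ty": 0, "tz": 0, "twist": 0, "gripper": 1}
    - {"tx": 0, "ty": 0, "tz": 0, "twist": 0, "gripper": 1}
    - {"tx": 0, "ty": 0, "tz": 0, "twist": 0, "gripper": 1}
    - {"tx": 0, "ty": 0, "tz": 0, "twist": 0, "gripper": 1}
    - {"tx": 0, "ty": 0, "tz": 0, "twist": 0, "gripper": 1}
    - {"tx": 0, "ty": 0, "tz": 0, "twist": 0, "gripper": 1}
    - {"tx": 0, "ty": 0, "tz": 0, "twist": 0, "gripper": 1}
    - {"tx": 0, "ty": 0, "tz": -20, "twist": 0, "gripper": 1}
    - {"tx": 0, "ty": 0, "tz": -40, "twist": 0, "gripper": 1}
    - {"tx": 0, "ty": 0, "tz": -40, "twist": 0, "gripper": 1}
    - {"tx": 0, "ty": 0, "tz": 0, "twist": 0, "gripper": 1}
    - {"tx": 0, "ty": 0, "tz": 0, "twist": 0, "gripper": 1}
    - {"tx": 0, "ty": 0, "tz": 0, "twist": 0, "gripper": 1}
  grip_force: 30

```text
time_s: 34.35
position: [0.5388, 0.3399, 0.0767]
tool_rot: [0.875, 0.484, -0.001, -0.0]
force: [-0.1, -0.8, -0.8]
gripper_width: 0.0394
finger_force: 31.5
```

```bash
python3 -c "
from h import *
go(.5770,-.0509,.06,14.3)"
```

```text
shift [-310.8  240.    17. ] twist 43.6 y-ang -32.1 tilt [-0.002 -0.002 -1.   ] q7 -0.94 pos [0.5388 0.3399 0.0767] F [-0.1 -0.8 -0.8] w 0.0394 t 34.35
```

arm_command:
  targets:
    - {"tx": -34.5, "ty": 26.5, "tz": 0, "twist": 0, "gripper": 1}
    - {"tx": -34.5, "ty": 26.5, "tz": 0, "twist": 0, "gripper": 1}
    - {"tx": -34.5, "ty": 26.5, "tz": 0, "twist": 0, "gripper": 1}
    - {"tx": -34.5, "ty": 26.5, "tz": 0, "twist": 0, "gripper": 1}
    - {"tx": -34.5, "ty": 26.5, "tz": 0, "twist": 0, "gripper": 1}
    - {"tx": -34.5, "ty": 26.5, "tz": 0, "twist": 0, "gripper": 1}
    - {"tx": -34.5, "ty": 27, "tz": 0, "twist": 0, "gripper": 1}
    - {"tx": -34.5, "ty": 27, "tz": 0, "twist": 0, "gripper": 1}
    - {"tx": -34.5, "ty": 27, "tz": 0, "twist": 0, "gripper": 1}
    - {"tx": 0, "ty": 0, "tz": 0, "twist": -8, "gripper": 1}
    - {"tx": 0, "ty": 0, "tz": 0, "twist": -8, "gripper": 1}
    - {"tx": 0, "ty": 0, "tz": 0, "twist": -8, "gripper": 1}
    - {"tx": 0, "ty": 0, "tz": 0, "twist": -8, "gripper": 1}
    - {"tx": 0, "ty": 0, "tz": 10, "twist": -8, "gripper": 1}
    - {"tx": 0, "ty": 0, "tz": 10, "twist": -6.4, "gripper": 1}
    - {"tx": 0, "ty": 0, "tz": 0, "twist": 0, "gripper": 1}
    - {"tx": 0, "ty": 0, "tz": 0, "twist": 0, "gripper": 1}
    - {"tx": 0, "ty": 0, "tz": 0, "twist": 0, "gripper": 1}

```text
time_s: 36.15
position: [0.5783, -0.0503, 0.0577]
tool_rot: [0.614, 0.789, -0.0, -0.0]
force: [-0.0, 0.3, -1.2]
gripper_width: 0.0389
finger_force: 31.5
```

```bash
python3 -c "
from h import *
go(.5770,-.0509,.015,14.3)"
```

```text
shift [-0.3 -1.4 42.7] twist -0.1 y-ang 14.2 tilt [ 0. -0. -1.] q7 0.12 pos [ 0.5783 -0.0503  0.0577] F [-0.   0.3 -1.2] w 0.0389 t 36.15
```

arm_command:
  targets:
    - {"tx": -0.3, "ty": -1.4, "tz": 15, "twist": 0, "gripper": 1}
    - {"tx": 0, "ty": 0, "tz": 15, "twist": 0, "gripper": 1}
    - {"tx": 0, "ty": 0, "tz": 12, "twist": 0, "gripper": 1}
    - {"tx": 0, "ty": 0, "tz": 0, "twist": 0, "gripper": 1}
    - {"tx": 0, "ty": 0, "tz": 0, "twist": 0, "gripper": 1}
    - {"tx": 0, "ty": 0, "tz": 0, "twist": 0, "gripper": 1}

```text
time_s: 36.75
position: [0.5775, -0.0509, 0.0163]
tool_rot: [0.614, 0.79, 0.0, 0.0]
force: [-0.2, -1.0, 0.9]
gripper_width: 0.0389
finger_force: 31.5
```

```bash
python3 -c "
from h import *
go(.5770,-.0509,.007,14.3)"
```

```text
shift [ 0.2 -0.5  9.3] twist -0.0 y-ang 14.3 tilt [-0.     0.001 -1.   ] q7 0.12 pos [ 0.5775 -0.0509  0.0163] F [-0.2 -1.   0.9] w 0.0389 t 36.75
```

arm_command:
  targets:
    - {"tx": 0, "ty": -0.5, "tz": 3, "twist": 0, "gripper": 1}
    - {"tx": 0, "ty": 0, "tz": 3, "twist": 0, "gripper": 1}
    - {"tx": 0, "ty": 0, "tz": 3, "twist": 0, "gripper": 1}
    - {"tx": 0, "ty": 0, "tz": 0, "twist": 0, "gripper": 1}
    - {"tx": 0, "ty": 0, "tz": 0, "twist": 0, "gripper": 1}

```text
time_s: 37.25
position: [0.5765, -0.051, 0.0068]
tool_rot: [0.614, 0.79, -0.0, -0.0]
force: [-0.2, 0.6, -1.0]
gripper_width: 0.0394
finger_force: 31.5
```

arm_command:
  targets:
    - {"tx": 0, "ty": 0, "tz": 0, "twist": 0, "gripper": 0.35}
    - {"tx": 0, "ty": 0, "tz": 0, "twist": 0, "gripper": 0.35}
    - {"tx": 0, "ty": 0, "tz": 0, "twist": 0, "gripper": 0.35}
    - {"tx": 0, "ty": 0, "tz": 0, "twist": 0, "gripper": 0.35}
    - {"tx": 0, "ty": 0, "tz": -25, "twist": 0, "gripper": 0.35}
    - {"tx": 0, "ty": 0, "tz": -25, "twist": 0, "gripper": 0.35}
    - {"tx": 0, "ty": 0, "tz": 0, "twist": 0, "gripper": 1}
    - {"tx": 0, "ty": 0, "tz": 0, "twist": 0, "gripper": 1}
    - {"tx": 0, "ty": 0, "tz": 0, "twist": 0, "gripper": 1}
    - {"tx": 0, "ty": 0, "tz": 0, "twist": 0, "gripper": 1}
    - {"tx": 0, "ty": 0, "tz": 0, "twist": 0, "gripper": 1}
    - {"tx": 0, "ty": 0, "tz": 0, "twist": 0, "gripper": 1}

```text
time_s: 38.45
position: [0.5763, -0.051, 0.0564]
tool_rot: [0.614, 0.79, -0.0, -0.0]
force: [-0.5, -0.4, 0.1]
gripper_width: -0.0002
finger_force: 0.0
```

arm_command:
  targets:
    - {"tx": 0, "ty": 0, "tz": 25, "twist": 0, "gripper": 1}
    - {"tx": 0, "ty": 0, "tz": 14, "twist": 0, "gripper": 1}
    - {"tx": 0, "ty": 0, "tz": 2, "twist": 0, "gripper": 1}
    - {"tx": 0, "ty": 0, "tz": 2, "twist": 0, "gripper": 1}
    - {"tx": 0, "ty": 0, "tz": 2, "twist": 0, "gripper": 1}
    - {"tx": 0, "ty": 0, "tz": 2, "twist": 0, "gripper": 1}
    - {"tx": 0, "ty": 0, "tz": 2, "twist": 0, "gripper": 1}
    - {"tx": 0, "ty": 0, "tz": 2, "twist": 0, "gripper": 1}
    - {"tx": 0, "ty": 0, "tz": 2, "twist": 0, "gripper": 1}
    - {"tx": 0, "ty": 0, "tz": 0, "twist": 0, "gripper": 1}
    - {"tx": 0, "ty": 0, "tz": 0, "twist": 0, "gripper": 1}

```text
time_s: 39.55
position: [0.576, -0.051, 0.0073]
tool_rot: [0.614, 0.79, -0.0, -0.0]
force: [-6.6, 0.2, 24.6]
gripper_width: 0.0001
finger_force: 12.9
```

arm_command:
  targets:
    - {"tx": 0, "ty": 0, "tz": -35, "twist": 0, "gripper": 1}
    - {"tx": 0, "ty": 0, "tz": -40, "twist": 0, "gripper": 0}
    - {"tx": 0, "ty": 0, "tz": 0, "twist": 0, "gripper": 0}
    - {"tx": 0, "ty": 0, "tz": 0, "twist": 0, "gripper": 0}
    - {"tx": 0, "ty": 0, "tz": 0, "twist": 0, "gripper": 0}
    - {"tx": 0, "ty": 0, "tz": 0, "twist": 0, "gripper": 0}

```text
time_s: 40.15
position: [0.5756, -0.051, 0.0778]
tool_rot: [0.614, 0.79, -0.001, -0.001]
force: [-0.6, 0.1, -0.2]
gripper_width: 0.0724
finger_force: 0.0
```

```bash
python3 -c "
from h import *
cap('top','t8');cap('side','s8')
r=fittile((229,259),LSH,names=('t8','s8'),yaws=(-1.7,)); print('brk',r)
x,y,z,a=r[0]
# grip the two full sides along local x-left part: centre of the 22 mm bar at local x=-9
g=[x-.009*np.cos(a),y-.009*np.sin(a)]; print(g)
go(*g,.06,np.degrees(a)+90,180)
g=[x+.011*np.sin(a),y-.011*np.cos(a)]; print(g); go(*g,.06,np.degrees(a),180)
"
```

```text
brk (array([ 5.46049114e-01,  2.29312506e-01, -3.92725254e-04, -1.75275500e+00]), np.float64(68.85533394848136), np.int64(555))
[np.float64(0.5476777199045594), np.float64(0.23816392586445517)]
shift [287.1  44.2  18. ] twist 24.7 y-ang 14.3 tilt [ 0.001 -0.002 -1.   ] q7 0.13 pos [ 0.5758 -0.051   0.0779] F [0.4 0.2 0.1] w 0.0846 t 40.25
[np.float64(0.5352307110051694), np.float64(0.23130302435965944)]
shift [283.6  30.4  18. ] twist -65.3 y-ang 14.3 tilt [ 0.001 -0.002 -1.   ] q7 0.13 pos [ 0.5758 -0.051   0.0779] F [0.4 0.2 0.1] w 0.0846 t 40.25
```

arm_command:
  targets:
    - {"tx": 41, "ty": 6.3, "tz": 0, "twist": 0, "gripper": 0}
    - {"tx": 41, "ty": 6.3, "tz": 0, "twist": 0, "gripper": 0}
    - {"tx": 41, "ty": 6.3, "tz": 0, "twist": 0, "gripper": 0}
    - {"tx": 41, "ty": 6.3, "tz": 0, "twist": 0, "gripper": 0}
    - {"tx": 41, "ty": 6.3, "tz": 5, "twist": 0, "gripper": 0}
    - {"tx": 41, "ty": 6.3, "tz": 5, "twist": 0, "gripper": 0}
    - {"tx": 41, "ty": 6.4, "tz": 5, "twist": 0, "gripper": 0}
    - {"tx": 0, "ty": 0, "tz": 0, "twist": 8.2, "gripper": 0}
    - {"tx": 0, "ty": 0, "tz": 0, "twist": 8.2, "gripper": 0}
    - {"tx": 0, "ty": 0, "tz": 0, "twist": 8.2, "gripper": 0}
    - {"tx": 0, "ty": 0, "tz": 0, "twist": 0, "gripper": 0}
    - {"tx": 0, "ty": 0, "tz": 0, "twist": 0, "gripper": 0}

```text
time_s: 41.45
position: [0.5482, 0.2379, 0.0634]
tool_rot: [0.767, 0.642, -0.0, -0.0]
force: [0.4, -0.6, -0.3]
gripper_width: 0.0852
finger_force: 0.0
```

```bash
python3 -c "
from h import *
go(.5477,.2382,-.024,-10.4,180)"
```

```text
shift [ 0.3 -0.5 87.4] twist 0.3 y-ang -10.1 tilt [-0.001 -0.001 -1.   ] q7 -0.54 pos [0.5482 0.2379 0.0634] F [ 0.4 -0.6 -0.3] w 0.0852 t 41.45
```

arm_command:
  targets:
    - {"tx": 0, "ty": 0, "tz": 40, "twist": 0, "gripper": 0}
    - {"tx": 0, "ty": 0, "tz": 30, "twist": 0, "gripper": 0}
    - {"tx": 0, "ty": 0, "tz": 17, "twist": 0, "gripper": 0}
    - {"tx": 0, "ty": 0, "tz": 0, "twist": 0, "gripper": 0}
    - {"tx": 0, "ty": 0, "tz": 0, "twist": 0, "gripper": 1}
    - {"tx": 0, "ty": 0, "tz": 0, "twist": 0, "gripper": 1}
    - {"tx": 0, "ty": 0, "tz": 0, "twist": 0, "gripper": 1}
    - {"tx": 0, "ty": 0, "tz": 0, "twist": 0, "gripper": 1}
    - {"tx": 0, "ty": 0, "tz": 0, "twist": 0, "gripper": 1}
    - {"tx": 0, "ty": 0, "tz": 0, "twist": 0, "gripper": 1}
    - {"tx": 0, "ty": 0, "tz": 0, "twist": 0, "gripper": 1}
    - {"tx": 0, "ty": 0, "tz": 0, "twist": 0, "gripper": 1}
    - {"tx": 0, "ty": 0, "tz": -30, "twist": 0, "gripper": 1}
    - {"tx": 0, "ty": 0, "tz": -40, "twist": 0, "gripper": 1}
    - {"tx": 0, "ty": 0, "tz": -40, "twist": 0, "gripper": 1}
    - {"tx": 0, "ty": 0, "tz": -20, "twist": 0, "gripper": 1}
    - {"tx": 0, "ty": 0, "tz": 0, "twist": 0, "gripper": 1}
    - {"tx": 0, "ty": 0, "tz": 0, "twist": 0, "gripper": 1}

```text
time_s: 43.25
position: [0.5484, 0.238, 0.1072]
tool_rot: [0.768, 0.641, 0.0, -0.0]
force: [0.7, 0.4, -1.9]
gripper_width: 0.0395
finger_force: 30.6
```

```bash
python3 -c "
from h import *
go(.479,-.37,.106,14.3,180)"
```

```text
shift [-610.7   40.3    0.9] twist -24.6 y-ang -10.3 tilt [ 0.001  0.    -1.   ] q7 -0.55 pos [0.5484 0.238  0.1072] F [ 0.7  0.4 -1.9] w 0.0395 t 43.25
```

arm_command:
  targets:
    - {"tx": -47, "ty": 3, "tz": 0, "twist": 0, "gripper": 1}
    - {"tx": -47, "ty": 3, "tz": 0, "twist": 0, "gripper": 1}
    - {"tx": -47, "ty": 3, "tz": 0, "twist": 0, "gripper": 1}
    - {"tx": -47, "ty": 3, "tz": 0, "twist": 0, "gripper": 1}
    - {"tx": -47, "ty": 3, "tz": 0, "twist": 0, "gripper": 1}
    - {"tx": -47, "ty": 3, "tz": 0, "twist": 0, "gripper": 1}
    - {"tx": -47, "ty": 3, "tz": 0, "twist": 0, "gripper": 1}
    - {"tx": -47, "ty": 3, "tz": 0, "twist": 0, "gripper": 1}
    - {"tx": -47, "ty": 3, "tz": 0, "twist": 0, "gripper": 1}
    - {"tx": -47, "ty": 3, "tz": 0, "twist": 0, "gripper": 1}
    - {"tx": -47, "ty": 3, "tz": 0, "twist": 0, "gripper": 1}
    - {"tx": -47, "ty": 3, "tz": 0, "twist": 0, "gripper": 1}
    - {"tx": -47, "ty": 4, "tz": 0, "twist": 0, "gripper": 1}
    - {"tx": 0, "ty": 0, "tz": 0, "twist": 0, "gripper": 1}
    - {"tx": 0, "ty": 0, "tz": 0, "twist": 0, "gripper": 1}

```text
time_s: 44.75
position: [0.4768, -0.3711, 0.1051]
tool_rot: [0.769, 0.639, -0.0, -0.001]
force: [-0.4, 0.8, -0.2]
gripper_width: 0.039
finger_force: 30.5
```

```bash
python3 -c "
from h import *
go(.479,-.37,.006,-5.7,180)"
```

```text
shift [ 1.4  2.2 99.1] twist -4.8 y-ang -10.5 tilt [ 0.001 -0.003 -1.   ] q7 0.33 pos [ 0.4768 -0.3711  0.1051] F [-0.4  0.8 -0.2] w 0.039 t 44.75
```

arm_command:
  targets:
    - {"tx": 0, "ty": 2, "tz": 35, "twist": -4.8, "gripper": 1}
    - {"tx": 0, "ty": 0, "tz": 35, "twist": 0, "gripper": 1}
    - {"tx": 0, "ty": 0, "tz": 20, "twist": 0, "gripper": 1}
    - {"tx": 0, "ty": 0, "tz": 0, "twist": 0, "gripper": 1}
    - {"tx": 0, "ty": 0, "tz": 0, "twist": 0, "gripper": 0.2}
    - {"tx": 0, "ty": 0, "tz": 0, "twist": 0, "gripper": 0.2}
    - {"tx": 0, "ty": 0, "tz": 0, "twist": 0, "gripper": 0.2}
    - {"tx": 0, "ty": 0, "tz": 0, "twist": 0, "gripper": 0.2}
    - {"tx": 0, "ty": 0, "tz": -40, "twist": 0, "gripper": 0.2}
    - {"tx": 0, "ty": 0, "tz": -40, "twist": 0, "gripper": 0}
    - {"tx": 0, "ty": 0, "tz": -40, "twist": 0, "gripper": 0}
    - {"tx": 0, "ty": 0, "tz": -40, "twist": 0, "gripper": 0}
    - {"tx": 0, "ty": 0, "tz": 0, "twist": 0, "gripper": 0}
    - {"tx": 0, "ty": 0, "tz": 0, "twist": 0, "gripper": 0}

```text
time_s: 46.15
position: [0.4811, -0.3711, 0.1784]
tool_rot: [0.74, 0.672, 0.0, 0.001]
force: [0.3, -0.6, -0.8]
gripper_width: 0.0854
finger_force: 0.0
```

```bash
python3 -c "
from h import *
cap('top','t9');cap('side','s9')
go(.677,-.217,.15,0)
out=np.zeros((600,800,3),np.uint8)
im=load('s9')[0]; c=cv2.resize(im[225:345,255:365],None,fx=3.6,fy=3.6,interpolation=2); out[:c.shape[0],:c.shape[1]]=c
im=load('s9')[0]; c=cv2.resize(im[250:365,395:470],None,fx=5,fy=5,interpolation=2); out[:c.shape[0],410:410+c.shape[1]]=c
cv2.imwrite('pics/m9.png',out)"
```

```text
shift [171.4 181.7  25.9] twist -5.5 y-ang -5.5 tilt [ 0.001 -0.002 -1.   ] q7 0.4 pos [ 0.4797 -0.3702  0.1761] F [-0.7 -0.1 -0.7] w 0.0855 t 46.25
```

View pics/m9.png

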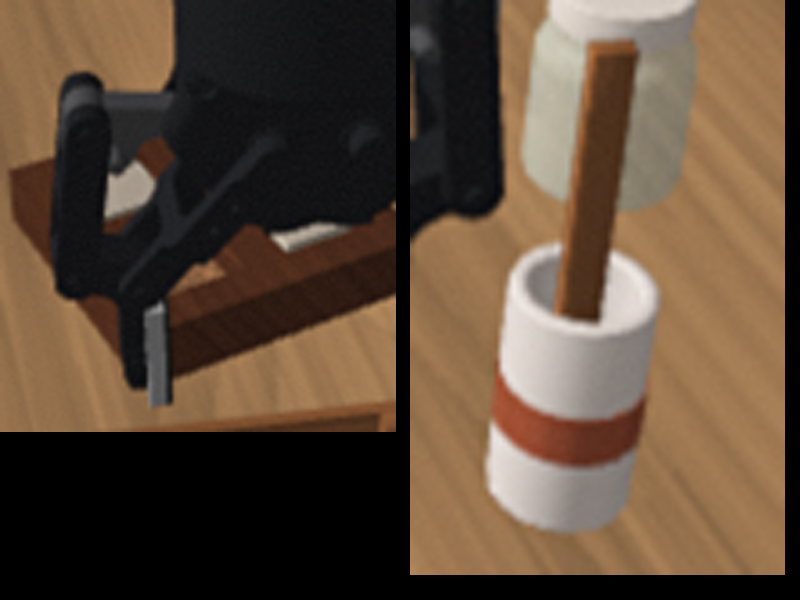

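Tiles A and B show light tops level with the board (third hidden by the gripper). The crop shows the stick's top end at (435,259) and its rim crossing at (429,313). Now I compute its axis.

```bash
python3 -c "
from h import *
cams=[load(n)[1:] for n in('top0','side0')]
for t,s in [((456.6,190.4),(435.5,259)),((456,191),(435.5,259.5))]:
    X,e=tri([t,s],cams); print('T',X.round(4),np.round(e,2))
# pot: fit cylinder to masks
L=[load(n) for n in('top0','side0')]
ms=[]
for i,l in enumerate(L):
    h=cv2.cvtColor(l[0],cv2.COLOR_BGR2HSV).astype(int); im=l[0].astype(int)
    m=((h[...,1]<60)&(h[...,2]>90))|((h[...,0]<9)&(h[...,1]>110))
    z=np.zeros(m.shape,np.uint8); cv2.fillConvexPoly(z,np.array([[424,182],[462,182],[462,218],[424,218]] if i==0 else [[405,300],[450,300],[450,362],[405,362]]),1)
    m=cv2.morphologyEx((m*z).astype(np.uint8),cv2.MORPH_OPEN,np.ones((2,2)))
    cs,_=cv2.findContours(m,0,1); o=np.zeros_like(m); cv2.drawContours(o,[cv2.convexHull(max(cs,key=cv2.contourArea))],-1,1,-1); ms.append(o.astype(float)); print(o.sum())
a=np.linspace(0,2*np.pi,40)
cyl=lambda q:[np.vstack([np.c_[q[0]+.024*np.cos(a),q[1]+.024*np.sin(a),0*a+z] for z in(q[2],q[2]+.085)])]
r=fit(ms,cams,cyl,[.677,-.216,0],[.005,.005,.005]); print('pot',r)
P=np.array([r[0][0],r[0][1],.085])
print('mouth px',proj([P],*cams[0]),proj([P],*cams[1]))
# side strip: at side px (429,313) crossing; top strip point (441,203)
for z in(.06,.07,.08,.09,.1): print(z,'side',onz((429.3,311),z,cams[1]).round(3),'top',onz((441,203),z,cams[0]).round(3))
"
```

```text
T [ 0.6777 -0.2215  0.179 ] [1.47 1.87]
T [ 0.6774 -0.2209  0.1777] [1.1 1.4]
504
1607
pot (array([ 6.78139279e-01, -2.19805290e-01, -4.09439961e-04]), np.float64(177.47717031910804), np.int64(2111))
mouth px [[445.10372636 198.35637734]] [[430.23181345 307.67486266]]
0.06 side [ 0.69 -0.2   0.06] top [ 0.672 -0.216  0.06 ]
0.07 side [ 0.683 -0.211  0.07 ] top [ 0.67  -0.214  0.07 ]
0.08 side [ 0.676 -0.222  0.08 ] top [ 0.669 -0.213  0.08 ]
0.09 side [ 0.67  -0.233  0.09 ] top [ 0.668 -0.211  0.09 ]
0.1 side [ 0.663 -0.243  0.1  ] top [ 0.666 -0.209  0.1  ]
```

arm_command:
  targets:
    - {"tx": 28.5, "ty": 30.2, "tz": 0, "twist": 0, "gripper": 0}
    - {"tx": 28.5, "ty": 30.2, "tz": 0, "twist": 0, "gripper": 0}
    - {"tx": 28.5, "ty": 30.2, "tz": 0, "twist": 0, "gripper": 0}
    - {"tx": 28.5, "ty": 30.2, "tz": 0, "twist": 0, "gripper": 0}
    - {"tx": 28.5, "ty": 30.2, "tz": 0, "twist": 0, "gripper": 0}
    - {"tx": 28.5, "ty": 30.2, "tz": 0, "twist": 0, "gripper": 0}
    - {"tx": 0, "ty": 0, "tz": 0, "twist": -5.2, "gripper": 0}
    - {"tx": 0, "ty": 0, "tz": 0, "twist": -5.2, "gripper": 0}
    - {"tx": 0, "ty": 0, "tz": 0, "twist": 0, "gripper": 0}
    - {"tx": 0, "ty": 0, "tz": 0, "twist": 0, "gripper": 0}

```text
time_s: 47.25
position: [0.6764, -0.218, 0.1754]
tool_rot: [0.677, 0.736, -0.001, -0.001]
force: [0.5, 0.1, 0.3]
gripper_width: 0.0853
finger_force: 0.0
```

```bash
python3 -c "
from h import *
go(.677,-.220,.117,5,180)
c=cap('side','s10');cap('top','t10')
im=load('s10')[0]; v,k=load('s10')[1:]
out=np.zeros((600,800,3),np.uint8)
c=cv2.resize(im[170:320,380:480],None,fx=4,fy=4,interpolation=2);out[:,:400]=c
im=load('t10')[0];out[:,400:]=cv2.resize(im[230:350,430:510],None,fx=5,fy=5,interpolation=2) 
im0=load('t10')[0];out[:300,400:]=cv2.resize(im0[240:360,420:580],(400,300),interpolation=2);out[300:,400:]=cv2.resize(im0[215:320,295:435],(400,300),interpolation=2)
cv2.imwrite('pics/m10.png',out)"
```

```text
shift [-2.1  0.6 58.4] twist -0.2 y-ang 4.8 tilt [ 0.001 -0.002 -1.   ] q7 0.25 pos [ 0.6764 -0.218   0.1754] F [0.5 0.1 0.3] w 0.0853 t 47.25
```

View pics/m10.png

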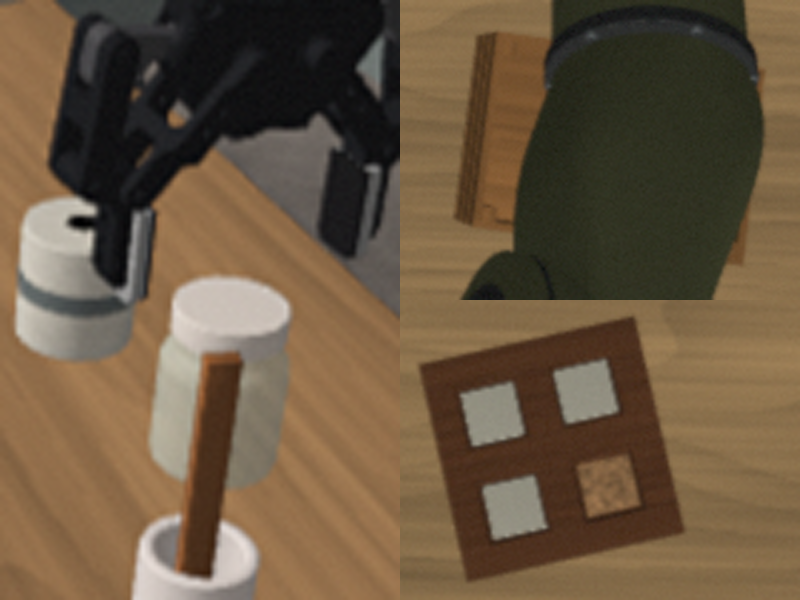

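Three tiles sit flush, with one empty recess at (608,487) in the crop. The stick stands between the open fingers, so I descend and grip it.

arm_command:
  targets:
    - {"tx": -2, "ty": 0.6, "tz": 30, "twist": 0, "gripper": 0}
    - {"tx": 0, "ty": 0, "tz": 30, "twist": 0, "gripper": 0}
    - {"tx": 0, "ty": 0, "tz": 10, "twist": 0, "gripper": 0}
    - {"tx": 0, "ty": 0, "tz": 0, "twist": 0, "gripper": 1}
    - {"tx": 0, "ty": 0, "tz": 0, "twist": 0, "gripper": 1}
    - {"tx": 0, "ty": 0, "tz": 0, "twist": 0, "gripper": 1}
    - {"tx": 0, "ty": 0, "tz": 0, "twist": 0, "gripper": 1}
    - {"tx": 0, "ty": 0, "tz": 0, "twist": 0, "gripper": 1}
    - {"tx": 0, "ty": 0, "tz": 0, "twist": 0, "gripper": 1}
    - {"tx": 0, "ty": 0, "tz": 0, "twist": 0, "gripper": 1}
    - {"tx": 0, "ty": 0, "tz": 0, "twist": 0, "gripper": 1}
  grip_force: 30

```text
time_s: 48.45
position: [0.6785, -0.2201, 0.108]
tool_rot: [0.676, 0.737, 0.0, 0.001]
force: [-1.3, -0.1, 6.5]
gripper_width: 0.0146
finger_force: 29.3
```

arm_command:
  targets:
    - {"tx": 0, "ty": 0, "tz": -15, "twist": 0, "gripper": 1}
    - {"tx": 0, "ty": 0, "tz": -20, "twist": 0, "gripper": 1}
    - {"tx": 0, "ty": 0, "tz": -20, "twist": 0, "gripper": 1}
    - {"tx": 0, "ty": 0, "tz": -20, "twist": 0, "gripper": 1}
    - {"tx": 0, "ty": 0, "tz": -25, "twist": 0, "gripper": 1}
    - {"tx": 0, "ty": 0, "tz": -25, "twist": 0, "gripper": 1}
    - {"tx": 0, "ty": 0, "tz": 0, "twist": 0, "gripper": 1}
    - {"tx": 0, "ty": 0, "tz": 0, "twist": 0, "gripper": 1}

```text
time_s: 49.25
position: [0.6784, -0.2198, 0.2327]
tool_rot: [0.676, 0.737, 0.0, 0.001]
force: [-0.1, 0.1, -0.8]
gripper_width: 0.0141
finger_force: 29.3
```

```bash
python3 -c "
from h import *
go(.479,-.275,.23,-5.7,180)
cap('side','s11'); im=load('s11')[0]
cv2.imwrite('pics/m11.png',cv2.resize(im[180:370,380:480],None,fx=3.1,fy=3.1,interpolation=2))"
```

```text
shift [ -38.  -203.4    2.4] twist 10.6 y-ang 4.9 tilt [-0.     0.001 -1.   ] q7 0.26 pos [ 0.6784 -0.2198  0.2327] F [-0.1  0.1 -0.8] w 0.0141 t 49.25
```

View pics/m11.png

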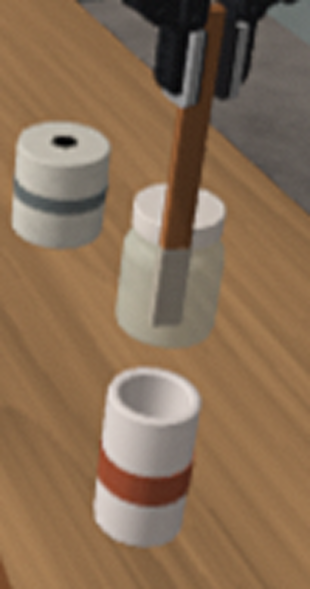

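The stick is clear of the pot, its crusted end at about crop (168,325), and the pot is upright. Now I carry it to the crate.

arm_command:
  targets:
    - {"tx": -8, "ty": -34, "tz": 0, "twist": 0, "gripper": 1}
    - {"tx": -8, "ty": -34, "tz": 0, "twist": 0, "gripper": 1}
    - {"tx": -8, "ty": -34, "tz": 0, "twist": 0, "gripper": 1}
    - {"tx": -8, "ty": -34, "tz": 0, "twist": 0, "gripper": 1}
    - {"tx": -6, "ty": -34, "tz": 0, "twist": 0, "gripper": 1}
    - {"tx": -5, "ty": -33, "tz": 0, "twist": 0, "gripper": 1}
    - {"tx": 0, "ty": 0, "tz": 0, "twist": 5.3, "gripper": 1}
    - {"tx": 0, "ty": 0, "tz": 0, "twist": 5.3, "gripper": 1}
    - {"tx": 0, "ty": 0, "tz": 0, "twist": 0, "gripper": 1}
    - {"tx": 0, "ty": 0, "tz": 0, "twist": 0, "gripper": 1}

```text
time_s: 50.3
position: [0.4791, -0.2796, 0.2311]
tool_rot: [0.741, 0.672, -0.0, -0.001]
force: [-0.2, 0.5, 0.3]
gripper_width: 0.0142
finger_force: 29.4
```

```bash
python3 -c "
from h import *
go(.479,-.28,.112,-5.7,180)"
```

```text
shift [-5.000e-01  1.000e-01  1.191e+02] twist 0.1 y-ang -5.6 tilt [ 0.001 -0.002 -1.   ] q7 0.28 pos [ 0.4791 -0.2796  0.2311] F [-0.2  0.5  0.3] w 0.0142 t 50.3
```

arm_command:
  targets:
    - {"tx": 0, "ty": 0, "tz": 40, "twist": 0, "gripper": 1}
    - {"tx": 0, "ty": 0, "tz": 40, "twist": 0, "gripper": 1}
    - {"tx": 0, "ty": 0, "tz": 30, "twist": 0, "gripper": 1}
    - {"tx": 0, "ty": 0, "tz": 10, "twist": 0, "gripper": 1}
    - {"tx": 0, "ty": 0, "tz": 4, "twist": 0, "gripper": 1}
    - {"tx": 0, "ty": 0, "tz": 0, "twist": 0, "gripper": 1}
    - {"tx": 0, "ty": 0, "tz": 0, "twist": 0, "gripper": 1}
  grip_force: 20

```text
time_s: 51.0
position: [0.4807, -0.2805, 0.1092]
tool_rot: [0.741, 0.671, 0.001, 0.001]
force: [0.1, -0.4, -0.7]
gripper_width: 0.0142
finger_force: 29.3
```

arm_command:
  targets:
    - {"tx": -12, "ty": 0, "tz": 1, "twist": 0, "gripper": 1}
    - {"tx": -12, "ty": 0, "tz": 2, "twist": 0, "gripper": 1}
    - {"tx": -12, "ty": 0, "tz": 3, "twist": 0, "gripper": 1}
    - {"tx": -12, "ty": 0, "tz": 4, "twist": 0, "gripper": 1}
    - {"tx": -12, "ty": 0, "tz": 5, "twist": 0, "gripper": 1}
    - {"tx": 0, "ty": 0, "tz": 0, "twist": 0, "gripper": 1}

```text
time_s: 51.6
position: [0.4736, -0.3461, 0.0948]
tool_rot: [0.743, 0.669, -0.001, 0.004]
force: [-0.9, -3.7, 10.9]
gripper_width: 0.0138
finger_force: 19.9
```

arm_command:
  targets:
    - {"tx": -12, "ty": 0, "tz": 5, "twist": 0, "gripper": 1}
    - {"tx": -12, "ty": 0, "tz": 6, "twist": 0, "gripper": 1}
    - {"tx": 0, "ty": 0, "tz": 0, "twist": 0, "gripper": 0.5}
    - {"tx": 0, "ty": 0, "tz": 0, "twist": 0, "gripper": 0.3}
    - {"tx": 0, "ty": 0, "tz": 0, "twist": 0, "gripper": 0}
    - {"tx": 0, "ty": 0, "tz": 0, "twist": 0, "gripper": 0}
    - {"tx": 0, "ty": 0, "tz": 0, "twist": 0, "gripper": 0}
    - {"tx": 0, "ty": 0, "tz": 0, "twist": 0, "gripper": 0}
    - {"tx": 0, "ty": 0, "tz": 0, "twist": 0, "gripper": 0}
    - {"tx": 0, "ty": 0, "tz": -40, "twist": 0, "gripper": 0}
    - {"tx": 0, "ty": 0, "tz": -50, "twist": 0, "gripper": 0}
    - {"tx": 0, "ty": 0, "tz": -50, "twist": 0, "gripper": 0}

```text
time_s: 52.8
position: [0.4707, -0.3631, 0.2231]
tool_rot: [0.741, 0.671, -0.0, -0.001]
force: [0.5, -1.6, -0.5]
gripper_width: 0.0851
finger_force: 0.0
```

arm_command:
  targets:
    - {"tx": 35, "ty": -30, "tz": -10, "twist": 0, "gripper": 0}
    - {"tx": 35, "ty": -30, "tz": 0, "twist": 0, "gripper": 0}
    - {"tx": 40, "ty": 0, "tz": 0, "twist": 0, "gripper": 0}
    - {"tx": 40, "ty": 0, "tz": 0, "twist": 0, "gripper": 0}
    - {"tx": 45, "ty": 0, "tz": 0, "twist": 0, "gripper": 0}
    - {"tx": 45, "ty": 0, "tz": 0, "twist": 0, "gripper": 0}
    - {"tx": 45, "ty": 0, "tz": 0, "twist": 0, "gripper": 0}
    - {"tx": 45, "ty": 0, "tz": 0, "twist": 0, "gripper": 0}
    - {"tx": 45, "ty": 0, "tz": 0, "twist": 0, "gripper": 0}
    - {"tx": 45, "ty": 0, "tz": 0, "twist": 0, "gripper": 0}
    - {"tx": 45, "ty": 0, "tz": 0, "twist": 0, "gripper": 0}
    - {"tx": 45, "ty": 0, "tz": 0, "twist": 0, "gripper": 0}
    - {"tx": 0, "ty": 0, "tz": 0, "twist": 0, "gripper": 0}
    - {"tx": 0, "ty": 0, "tz": 0, "twist": 0, "gripper": 0}

```text
time_s: 54.2
position: [0.4618, 0.151, 0.2318]
tool_rot: [0.74, 0.672, -0.0, -0.0]
force: [-0.3, 0.2, -1.1]
gripper_width: 0.0857
finger_force: 0.0
```

```bash
python3 -c "
from h import *
cap('side','s12');cap('top','t12')
a=load('t12')[0][80:350,20:600]; b=load('s12')[0]
out=np.zeros((600,800,3),np.uint8)
out[:300,:645]=cv2.resize(a,(645,300),interpolation=2)
out[300:,:400]=cv2.resize(a[155:275,415:575],(400,300),interpolation=2)
out[300:,400:]=cv2.resize(b[240:480,160:480],(400,300),interpolation=2)
cv2.imwrite('pics/m12.png',out)"
```

```text
(no output)
```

View pics/m12.png

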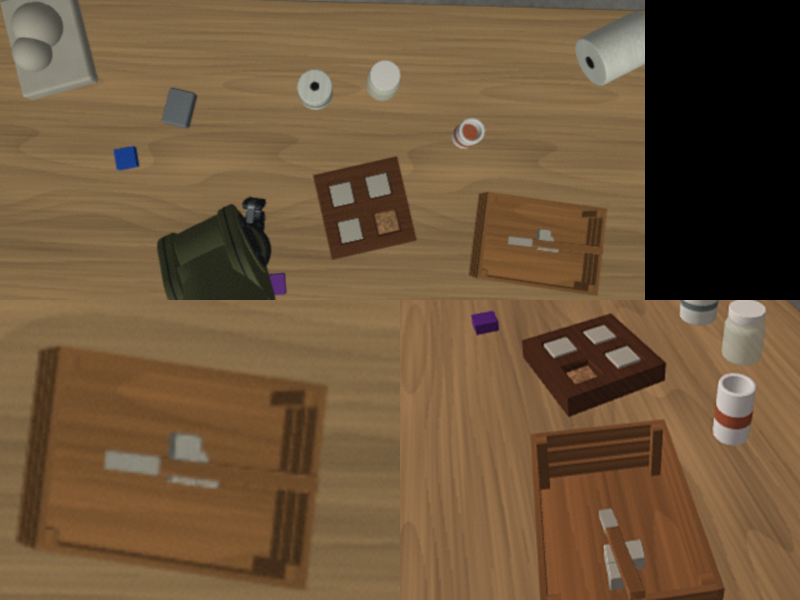

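The pot is upright, three tiles are flush, and the stick and broken tile are in the crate. The stick's upper end, near top pixel (561,308), is close to the end wall, so I check it.

```bash
python3 -c "
from h import *
cams=[load(n)[1:] for n in('t12','s12')]
ct=np.array([.479,-.346]);a=np.radians(-5.7);R=np.array([[np.cos(a),-np.sin(a)],[np.sin(a),np.cos(a)]])
for n,p,zs in [('low',(477,299),(.006,.014)),('high',(561,308),(.03,.05,.07,.085,.1)),('rimR1',(565,267),(.08,)),('rimR2',(557,344),(.08,))]:
    for z in zs: X=onz(p,z,cams[0]); print(n,z,X.round(3),'crate',(R.T@(X[:2]-ct)).round(3))
for z in (.03,.05,.07,.085,.1): print(z,proj([onz((561,308),z,cams[0])],*cams[1]).round(0))
# side: low end px (160+(607-400)*.8, 240+(515-300)*.8)
X,e=tri([(477,299),(326,413)],cams);print(X,e)
"
```

```text
low 0.006 [ 0.473 -0.307  0.006] crate [-0.01   0.038]
low 0.014 [ 0.473 -0.305  0.014] crate [-0.01  0.04]
high 0.03 [ 0.46  -0.479  0.03 ] crate [-0.006 -0.134]
high 0.05 [ 0.461 -0.471  0.05 ] crate [-0.006 -0.126]
high 0.07 [ 0.461 -0.463  0.07 ] crate [-0.006 -0.118]
high 0.085 [ 0.462 -0.457  0.085] crate [-0.006 -0.112]
high 0.1 [ 0.462 -0.451  0.1  ] crate [-0.006 -0.106]
rimR1 0.08 [ 0.545 -0.467  0.08 ] crate [ 0.078 -0.114]
rimR2 0.08 [ 0.389 -0.451  0.08 ] crate [-0.079 -0.113]
0.03 [[350. 527.]]
0.05 [[348. 509.]]
0.07 [[347. 491.]]
0.085 [[346. 477.]]
0.1 [[345. 464.]]
[ 0.476548   -0.30807697  0.00571553] [1.6425476811339235, 2.4765903326846552]
```

The stick leans on the end wall, with its upper end at about z = 85 mm over the rim. I'll regrasp it near the top and shift it inward so that it lies wholly inside.

```bash
python3 -c "
from h import *
ct=np.array([.479,-.346]);a=np.radians(-5.7);R=np.array([[np.cos(a),-np.sin(a)],[np.sin(a),np.cos(a)]])
g=ct+R@[-.007,-.070];print(g);go(*g,.12,-5.7,180)"
```

```text
[ 0.46508223 -0.41495865]
shift [-559.9   60.1  112.5] twist -0.1 y-ang -5.8 tilt [-0.001 -0.    -1.   ] q7 -0.59 pos [0.4619 0.1483 0.2318] F [ 0.9 -0.2 -1. ] w 0.0851 t 54.3
```

arm_command:
  targets:
    - {"tx": -43, "ty": 4.6, "tz": 0, "twist": 0, "gripper": 0}
    - {"tx": -43, "ty": 4.6, "tz": 0, "twist": 0, "gripper": 0}
    - {"tx": -43, "ty": 4.6, "tz": 0, "twist": 0, "gripper": 0}
    - {"tx": -43, "ty": 4.6, "tz": 0, "twist": 0, "gripper": 0}
    - {"tx": -43, "ty": 4.6, "tz": 0, "twist": 0, "gripper": 0}
    - {"tx": -43, "ty": 4.6, "tz": 0, "twist": 0, "gripper": 0}
    - {"tx": -43, "ty": 4.6, "tz": 0, "twist": 0, "gripper": 0}
    - {"tx": -43, "ty": 4.6, "tz": 0, "twist": 0, "gripper": 0}
    - {"tx": -43, "ty": 4.6, "tz": 0, "twist": 0, "gripper": 0}
    - {"tx": -43, "ty": 4.6, "tz": 0, "twist": 0, "gripper": 0}
    - {"tx": -43, "ty": 4.6, "tz": 0, "twist": 0, "gripper": 0}
    - {"tx": -43, "ty": 4.6, "tz": 0, "twist": 0, "gripper": 0}
    - {"tx": -44, "ty": 4.6, "tz": 0, "twist": 0, "gripper": 0}
    - {"tx": 0, "ty": 0, "tz": 40, "twist": 0, "gripper": 0}
    - {"tx": 0, "ty": 0, "tz": 40, "twist": 0, "gripper": 0}
    - {"tx": 0, "ty": 0, "tz": 30, "twist": 0, "gripper": 0}
    - {"tx": 0, "ty": 0, "tz": 0, "twist": 0, "gripper": 0}
    - {"tx": 0, "ty": 0, "tz": 0, "twist": 0, "gripper": 0}

```text
time_s: 56.1
position: [0.4649, -0.4145, 0.1223]
tool_rot: [0.742, 0.67, -0.0, -0.0]
force: [0.2, -0.1, 0.5]
gripper_width: 0.0853
finger_force: 0.0
```

```bash
python3 -c "
from h import *
go(.465,-.415,.016,-5.7,180)"
```

```text
shift [ -0.5   0.2 106.3] twist -0.1 y-ang -5.8 tilt [-0.    -0.001 -1.   ] q7 0.44 pos [ 0.4649 -0.4145  0.1223] F [ 0.2 -0.1  0.5] w 0.0853 t 56.1
```

arm_command:
  targets:
    - {"tx": 0, "ty": 0, "tz": 40, "twist": 0, "gripper": 0}
    - {"tx": 0, "ty": 0, "tz": 40, "twist": 0, "gripper": 0}
    - {"tx": 0, "ty": 0, "tz": 20, "twist": 0, "gripper": 0}
    - {"tx": 0, "ty": 0, "tz": 6, "twist": 0, "gripper": 0}
    - {"tx": 0, "ty": 0, "tz": 0, "twist": 0, "gripper": 1}
    - {"tx": 0, "ty": 0, "tz": 0, "twist": 0, "gripper": 1}
    - {"tx": 0, "ty": 0, "tz": 0, "twist": 0, "gripper": 1}
    - {"tx": 0, "ty": 0, "tz": 0, "twist": 0, "gripper": 1}
    - {"tx": 0, "ty": 0, "tz": 0, "twist": 0, "gripper": 1}
    - {"tx": 0, "ty": 0, "tz": 0, "twist": 0, "gripper": 1}
    - {"tx": 0, "ty": 0, "tz": 0, "twist": 0, "gripper": 1}
    - {"tx": 0, "ty": 0, "tz": 0, "twist": 0, "gripper": 1}
  grip_force: 20

```text
time_s: 57.3
position: [0.4665, -0.4136, 0.0165]
tool_rot: [0.741, 0.671, 0.0, 0.001]
force: [-0.0, 2.0, 6.6]
gripper_width: 0.0137
finger_force: 24.1
```

arm_command:
  targets:
    - {"tx": 0, "ty": 0, "tz": -20, "twist": 0, "gripper": 1}
    - {"tx": 15, "ty": 0, "tz": 0, "twist": 0, "gripper": 1}
    - {"tx": 15, "ty": 0, "tz": 0, "twist": 0, "gripper": 1}
    - {"tx": 14, "ty": 0, "tz": 0, "twist": 0, "gripper": 1}
    - {"tx": 0, "ty": 0, "tz": 15, "twist": 0, "gripper": 1}
    - {"tx": 0, "ty": 0, "tz": 8, "twist": 0, "gripper": 1}
    - {"tx": 0, "ty": 0, "tz": 0, "twist": 0, "gripper": 1}
    - {"tx": 0, "ty": 0, "tz": 0, "twist": 0, "gripper": 0.5}
    - {"tx": 0, "ty": 0, "tz": 0, "twist": 0, "gripper": 0.2}
    - {"tx": 0, "ty": 0, "tz": 0, "twist": 0, "gripper": 0}
    - {"tx": 0, "ty": 0, "tz": 0, "twist": 0, "gripper": 0}
    - {"tx": 0, "ty": 0, "tz": 0, "twist": 0, "gripper": 0}
    - {"tx": 0, "ty": 0, "tz": 0, "twist": 0, "gripper": 0}
    - {"tx": 0, "ty": 0, "tz": -40, "twist": 0, "gripper": 0}
    - {"tx": 0, "ty": 0, "tz": -50, "twist": 0, "gripper": 0}
    - {"tx": 0, "ty": 0, "tz": -50, "twist": 0, "gripper": 0}
    - {"tx": 0, "ty": 0, "tz": -50, "twist": 0, "gripper": 0}

```text
time_s: 59.0
position: [0.4701, -0.3693, 0.2049]
tool_rot: [0.741, 0.671, 0.0, -0.0]
force: [0.5, -1.1, -0.9]
gripper_width: 0.0854
finger_force: 0.0
```

arm_command:
  targets:
    - {"tx": 40, "ty": 0, "tz": 0, "twist": 0, "gripper": 0}
    - {"tx": 45, "ty": 0, "tz": 0, "twist": 0, "gripper": 0}
    - {"tx": 45, "ty": 0, "tz": 0, "twist": 0, "gripper": 0}
    - {"tx": 45, "ty": 0, "tz": 0, "twist": 0, "gripper": 0}
    - {"tx": 45, "ty": 0, "tz": 0, "twist": 0, "gripper": 0}
    - {"tx": 45, "ty": 0, "tz": 0, "twist": 0, "gripper": 0}
    - {"tx": 45, "ty": 0, "tz": 0, "twist": 0, "gripper": 0}
    - {"tx": 45, "ty": 0, "tz": 0, "twist": 0, "gripper": 0}
    - {"tx": 45, "ty": 0, "tz": 0, "twist": 0, "gripper": 0}
    - {"tx": 45, "ty": 0, "tz": 0, "twist": 0, "gripper": 0}
    - {"tx": 45, "ty": 0, "tz": 0, "twist": 0, "gripper": 0}
    - {"tx": 0, "ty": 0, "tz": 0, "twist": 0, "gripper": 0}
    - {"tx": 0, "ty": 0, "tz": 0, "twist": 0, "gripper": 0}

```text
time_s: 60.3
position: [0.5187, 0.1193, 0.2028]
tool_rot: [0.74, 0.672, -0.0, -0.0]
force: [0.0, 0.4, -0.1]
gripper_width: 0.0855
finger_force: 0.0
```

```bash
python3 -c "
from h import *
cap('side','s13');cap('top','t13')
a=load('t13')[0]; b=load('s13')[0]
out=np.zeros((600,800,3),np.uint8)
out[:300,:400]=cv2.resize(a[235:355,435:595],(400,300),interpolation=2)
out[:300,400:]=cv2.resize(b[360:480,250:410],(400,300),interpolation=2)
out[300:,:400]=cv2.resize(a[90:330,200:520],(400,300),interpolation=2)
cv2.imwrite('pics/m13.png',out); print(manip.get_obs()['time_s'])"
```

```text
60.4
```

View pics/m13.png

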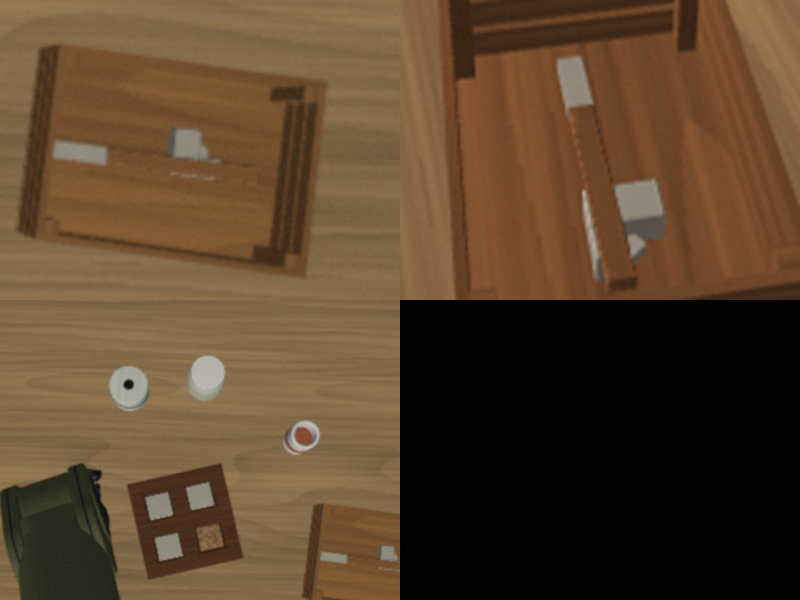

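The stick and broken tile both lie fully inside the crate. The three tiles are flush, the pot is upright, and the roll and jar haven't moved.

```bash
python3 -c "
from bench import manip
print(manip.close_job())"
```

```text
the job is handed in; nothing more can be done
None
```

I handed in the job at about 60 s: the three whole tiles present are pressed flush into their own recesses, and the one broken tile and the stirring stick lie in the crate. The pot stands upright, and the roll, jar and putty were not touched.

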